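# Find the proud rest screw and seat the drill guide level

### The arm

A 6-joint arm with a two-finger parallel gripper is mounted at the origin on the work surface; the furniture and walls round the work are solid. World frame = base frame: x ahead of the robot, y to its left, z up, the work surface at z = 0. Lengths are in mm, angles in rad, forces in N, time in s.
With the tool pointing down it reaches from about 325 to 875 mm from the base axis. Payload 4.4 kg.
Tool frame: the origin (TCP) lies on the centre line of the jaws, within the pads' length; the fingertips stand manip.tip_extent ahead of it and the grasp point (between the pads) lies 6 mm ahead of it (manip.tip_extent is the distance from the TCP to the fingertips, in mm); z points along the fingers, y is the direction in which the jaws open and shut (so a half turn about z gives the same grasp; the last joint's range is limited). The gripper opens to 85 mm and grips with 20 to 120 N. Pads are 22 mm wide; open, the fingers measure 114 mm over their backs; the gripper's body (76 mm by 85 mm) begins 54 mm behind the grasp point. The pads swing forward as they close: fully open they stand 13 mm farther back than shut.
Start: joints at [-1.266, 0.207, 1.542, -0, 1.393, -0.15], TCP at [253.093, -516.306, 256.282] pointing down, gripper open.
Joint ranges: [-2.73, 2.73], [-0.86, 2.22], [0.23, 2.46], [-1.11, 4.25], [0.08, 2.63], [-2.82, 2.82]. Speed limits (rad/s): [2.79, 2.79, 3.14, 3.14, 3.14, 3.14].

### API

Orientations are given as a rotation vector (axis times angle).
In Python, from cell import telemetry, capture, manip gives the robot as it stands.
- The arm moves only by the shell command python3 -m pendant 'ROWS' [FORCE]. ROWS is text: rows parted by semicolons, each of 5 numbers parted by spaces: the shift along the tool's x, y, z in units of 40 mm (1.0 is 40 mm), then the turn about the tool's z in units of 5 degrees (1.0 is 5 degrees), then the gripper command: -1 is shut, 1 is fully open, values between are in proportion. In form: dx dy dz yaw claw; .... A call has exactly 8 rows; each row is the pose to reach, as a shift and turn from the pose measured when the call began, along the tool's axes at that moment; what a row does not reach only later rows make up. A row lasts 1/10 s, in which the tool goes at most 50 mm and 8.59 degrees, less where a joint would pass 70% of its speed; a pose out of reach is approached as far as the arm can. A call with a gripper value outside its range is refused whole. The fingers move at their own pace and stop on an object; FORCE is the grip in N (left out, the last holds). Time passes only in rows, so rows that repeat a pose let the fingers close, or fill a call up. It gives the time, the measured TCP pose, the force and the opening at its end, in the units of the state.
- telemetry.observe(): the state, without advancing time (a new reading comes with each control period).
- capture(name): name is "scene" or "top" or "wrist"; returns a dict with "color" (384x512x3 uint8, blue, green, red), "z_map" (384x512 float32, mm along the optical axis (not along the pixel's ray), 0 where there is no reading), "fx", "fy", "cx", "cy" (pixels), "R" (3x3) and "t" (3): a world point X has camera coordinates R X + t; the wrist camera has in their place "T_tool_cam" (4x4, takes a point from camera to tool coordinates, whose origin is the TCP and whose axes are the flange's). Camera axes: x right, y down, z forward; pixel columns grow to the right and rows downward; lengths in mm; the calibration is good to about 2 mm. The wrist camera is an equidistant fisheye: a pixel r from the principal point sees the ray r / f radians off the axis. A picture is of the moment at which its call begins: read the wrist's pose just before it.
- manip.close_job(): hands the job in, once; it reports no verdict.
The state is a dict: "clock": time; "joint_positions": joint angles; "joint_vel": joint speeds; "joint_efforts": joint torques, N m; "eef_pos": TCP position; "tcp_rot": TCP orientation; "wrist_force": force on the tool from outside, world axes, zero at the start; "moment": the same for the moment, N m; "finger_gap": opening from 0.0 (shut) to 1.0 (fully open).
Only numpy, scipy, OpenCV 4.12 (cv2) and the standard library are available. Lean on these libraries where they do the work, as an engineer would, in place of code of your own. Each camera call takes 0.05 s, during which the arm holds its last target.

### The job

One of the four rest screws of the drilling fixture has been left standing proud, too little to see: touch their heads lightly with the feeler pin to find it, put the feeler back in its stand, and turn that screw down until its head is level with the other three. Then set the drill guide down gently on the four screws, between the posts and along the board, so that it lies level without rocking, and leave the tape measure where it stands.

Things in the scene. Friction and masses are not known exactly. Their poses are not given: they have to be found in the camera images.
- bed: drilling fixture, fixed: plywood board 236 x 196 x 16 mm, long along its x; origin: centre of its underside, z up. On it four rest screws at x = +-65, y = +-45 mm, a moulding blank 49 mm wide along x between them (top 44 mm above the bench), and four steel guide posts, 10 mm thick, tops 83 mm above the bench, at x = +-92.5 mm (y = 0) and y = +-72.5 mm (x = 0).
- rest_1_nominal (a point): centre of the head top of the screw at bed x = -65, y = -45 mm if it were level with the others; fixed to the board 66 mm above its underside, so it does not show the screw's real height. Heads: round, knurled, 30 mm in diameter, 14 mm high, flat on top, on a thinner stem.
- rest_2_nominal (a point): the same for the screw at bed x = -65, y = +45 mm. Three of the four heads are level, tops within 0.3 mm of 66 mm above the underside of the board; the remaining one, any of the four, stands 1.9 to 2.9 mm higher.
- rest_3_nominal (a point): the same for the screw at bed x = +65, y = +45 mm. Quick right-hand thread: clockwise, seen from above, lowers the head, 12 mm a full turn (1.91 mm a radian). Turning takes about 0.1 N m; a screw stays where it is left and does not yield to a push of 25 N.
- rest_4_nominal (a point): the same for the screw at bed x = +65, y = -45 mm
- stand: stand of the feeler: wooden block 64 x 64 x 50 mm, fixed; origin: centre of its underside. Upright through hole, 13 mm in diameter, in its middle.
- feeler: feeler pin, upright in its stand, 0.09 kg, z up; origin at its tip, 5 mm above the bench while in the stand. Ball tip of 8 mm on a 6.6 mm stem; collar of 23 mm diameter, 45 to 49 mm above the tip, which rests on the block; above it a round grip, 16 mm in diameter, 49 to 105 mm above the tip.
- feeler_tip (a point): the lowest point of the feeler's ball tip
- guide: drill guide, loose on the bench, about 0.55 kg: flat aluminium plate 170 x 130 x 10 mm, long along its x; origin: centre of its underside, z up. In its middle a square block 40 x 40 mm, parallel to its edges, from 10 to 58 mm above the underside, with a 3 mm bush on top. It goes on with its x along the board's x, either way round, and has 2.5 mm of play to each guide post.
- tape: tape measure, 36 x 87 x 64 mm, standing loose behind the fixture; origin: centre of its underside
Mind the look-alikes: they are no part of the job. Several things have the shape of the stand; the one meant has the colours described above.

How it is judged:
By the outcome, as a careful person would: the job done as asked, in the order asked, and still so for the second after the job is handed in, with the robot touching nothing.
It also fails if it takes over 72 s, if anything falls off the work surface, if the arm or the gripper's body presses on something with over 40 N, if the wrist force passes 120 N, or if a joint passes its speed limit or range.

## Working session

There is one attempt and no reset: what is moved stays moved. The work goes in short steps, Python scripts to look and compute and a shell command to move; the robot and the scene stay as the last step left them, time stands still between calls to the robot, and variables do not carry over. Pictures are saved under pics/ and viewed, and the job is handed in when it is done.

```bash
ls; mkdir -p pics
python3 - <<'E'
from cell import telemetry,capture,manip
import cv2
print(telemetry.observe()); print(manip.tip_extent)
for n in ("scene","top","wrist"):
    c=capture(n); cv2.imwrite(f"pics/{n}0.png",c["color"])
    import numpy as np
    np.savez(f"/tmp/{n}0.npz",**c)
    print({k:v for k,v in c.items() if k not in("color","z_map")})
E
```

```text
pics
{'clock': 0.0, 'joint_positions': array([-1.26551691e+00,  2.07435347e-01,  1.54297512e+00, -1.84689236e-05,
        1.39349461e+00, -1.50479492e-01]), 'joint_vel': array([ 0.00062955, -0.00037433, -0.00014669, -0.00048303, -0.00121419,
       -0.00025653]), 'joint_efforts': array([-1.04469149e-03, -3.83038652e+01, -2.91598195e+01, -4.49062591e-04,
        1.04709851e-02,  9.88810399e-06]), 'eef_pos': array([ 252.86307873, -515.62717349,  255.10694207]), 'tcp_rot': array([-3.05812936e+00, -7.09208935e-01,  3.09101771e-04]), 'wrist_force': array([-0.11436032, -0.20633307, -0.58523503]), 'moment': array([ 0.01848611,  0.0059148 , -0.03622474]), 'finger_gap': 0.9992309366267232}
25.0
{'fx': 476.83697895671673, 'fy': 476.83697895671673, 'cx': 259.2422813436436, 'cy': 195.3219568654677, 'R': array([[-0.8893907 , -0.45670352, -0.02015136],
       [-0.21054774,  0.44835387, -0.86870504],
       [ 0.40577559, -0.76837537, -0.49491966]]), 't': array([ 523.44043886,  120.30110275, 1660.35982889])}
{'fx': 414.0024698354371, 'fy': 414.0024698354371, 'cx': 260.0936347050522, 'cy': 190.74278033779242, 'R': array([[ 0.01775915, -0.99974511,  0.01393994],
       [-0.98526199, -0.0198708 , -0.16989399],
       [ 0.17012768, -0.01071732, -0.98536375]]), 't': array([ 143.17878836,  507.88016951, 1565.21141679])}
{'fx': 297.3186396354542, 'fy': 297.3186396354542, 'cx': 249.88639125844784, 'cy': 190.46512098590722, 'T_tool_cam': array([[-4.43739446e-04, -9.50216916e-01, -3.11588858e-01,
         8.16477953e+01],
       [ 9.99999891e-01, -4.66557991e-04, -1.30974670e-06,
         8.57689338e-01],
       [-1.44129728e-04, -3.11588825e-01,  9.50217019e-01,
        -1.17659499e+02],
       [ 0.00000000e+00,  0.00000000e+00,  0.00000000e+00,
         1.00000000e+00]])}
```

View pics/scene0.png

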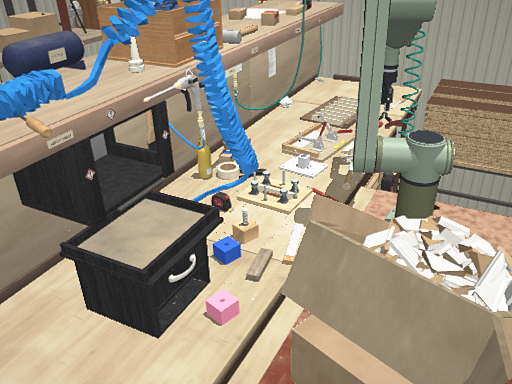

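View pics/top0.png

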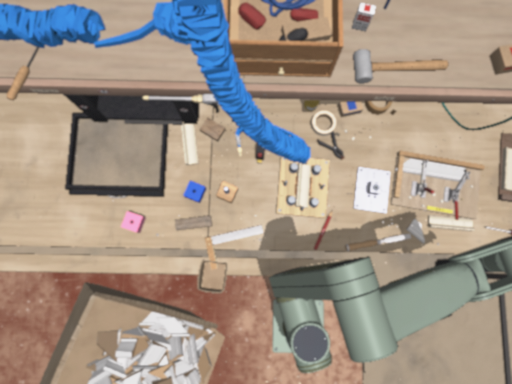

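View pics/wrist0.png

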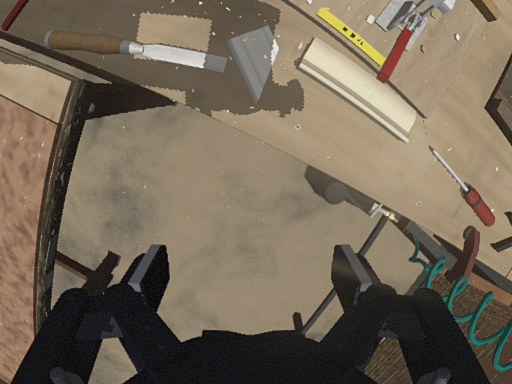

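```bash
cat > h.py <<'E'
import numpy as np, cv2
from cell import telemetry,capture,manip
from scipy.spatial.transform import Rotation as Ro
def load(n): return dict(np.load(f"/tmp/{n}.npz"))
def unproj(c,u,v,z=None):
    z=c["z_map"][int(round(v)),int(round(u))] if z is None else z
    p=np.array([(u-c["cx"])/c["fx"]*z,(v-c["cy"])/c["fy"]*z,z]); return c["R"].T@(p-c["t"])
def cloud(c):
    z=c["z_map"].astype(float); v,u=np.mgrid[:z.shape[0],:z.shape[1]]
    p=np.stack([(u-c["cx"])/c["fx"]*z,(v-c["cy"])/c["fy"]*z,z],-1)
    w=(p-c["t"])@c["R"]; w[z==0]=np.nan; return w
def rayz(c,u,v,h):  # intersect ray with world z=h
    d=c["R"].T@np.array([(u-c["cx"])/c["fx"],(v-c["cy"])/c["fy"],1]); o=-c["R"].T@c["t"]
    return o+d*(h-o[2])/d[2]
def wcloud(c,pos,rot):
    z=c["z_map"].astype(float); v,u=np.mgrid[:z.shape[0],:z.shape[1]]
    a=(u-c["cx"])/c["fx"]; b=(v-c["cy"])/c["fy"]; th=np.hypot(a,b)+1e-9
    s=np.tan(th)/th; p=np.stack([a*s*z,b*s*z,z],-1)
    T=c["T_tool_cam"]; q=p@T[:3,:3].T+T[:3,3]
    w=q@Ro.from_rotvec(rot).as_matrix().T+pos; w[(z==0)|(th>1.3)]=np.nan; return w
def shot(name,tag):
    s=telemetry.observe(); c=capture(name); np.savez(f"/tmp/{tag}.npz",pos=s["eef_pos"],rot=s["tcp_rot"],**c); cv2.imwrite(f"pics/{tag}.png",c["color"]); return s,c
def cmd(target=None,yawdir=None):
    """rows needed (tool x,y,z /40) from present pose to target world pos; yaw units to make tool y lie at world angle yawdir(rad)"""
    s=telemetry.observe(); R=Ro.from_rotvec(s["tcp_rot"]).as_matrix()
    y=np.arctan2(R[1,1],R[0,1])
    out=dict(pos=s["eef_pos"].round(2),yang=round(y,4),tilt=np.degrees(np.arccos(-R[2,2])).round(2),f=s["wrist_force"].round(2),m=s["moment"].round(3),gap=round(s["finger_gap"],4),t=round(s["clock"],2),j6=round(s["joint_positions"][5],3))
    if target is not None: out["d"]=(R.T@(np.array(target)-s["eef_pos"])/40).round(3)
    if yawdir is not None:
        d=(yawdir-y+np.pi/2)%np.pi-np.pi/2  # world ccw; tool z down => tool yaw = -d
        out["yaw"]=round(-np.degrees(d)/5,3)
    for k,v in out.items(): print(k,v,end=" | ")
    print()
E
python3 - <<'E'
from h import *
c=load("top0"); im=c["color"]
cv2.imwrite("pics/top0c.png",cv2.resize(im[120:260,110:410],None,fx=2.6,fy=2.6,interpolation=cv2.INTER_CUBIC))
w=cloud(c)
for u,v in [(227,191),(195,191),(133,222),(374,187),(303,187),(290,167),(260,150),(250,230)]: print(u,v,w[v,u].round(1))
c=load("scene0"); im=c["color"]
cv2.imwrite("pics/scene0c.png",cv2.resize(im[140:280,190:350],None,fx=4,fy=4,interpolation=cv2.INTER_CUBIC))
E
```

```text
227 191 [495.  278.4  80.5]
195 191 [507. 412.  -5.]
133 222 [377.9 647.7   1.5]
374 187 [ 525.3 -286.2   61.3]
303 187 [526.2 -15.9  26.4]
290 167 [607.9  35.   17.5]
260 150 [664.9 156.2  55. ]
250 230 [354.9 189.    6.6]
```

View pics/top0c.png

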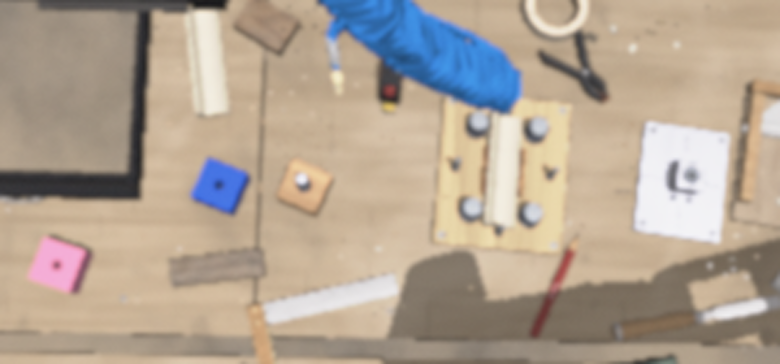

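View pics/scene0c.png

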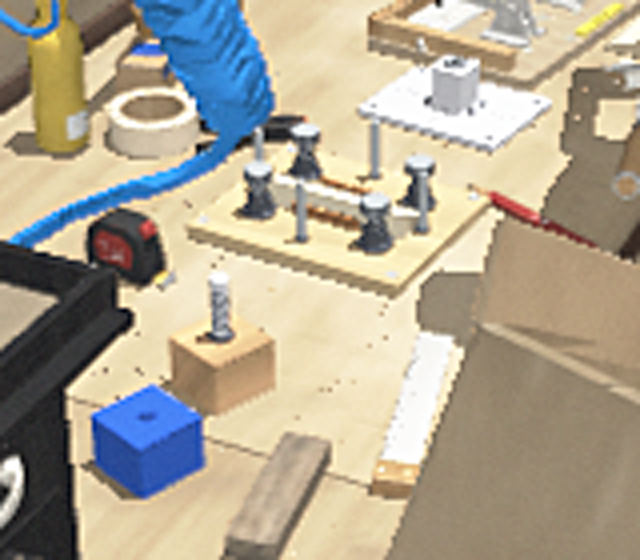

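Run:
```python
from h import *
c=load("top0"); w=cloud(c); s=load("scene0"); ws=cloud(s)
for nm,cc,W in (("top",c,w),("scene",s,ws)):
    b=cc["color"].astype(int); m=(b[...,0]>150)&(b[...,2]<90)
    P=W[m]; P=P[~np.isnan(P[:,0])]
    k=(P[:,0]>300)&(P[:,0]<1000)&(P[:,1]>-250)&(P[:,1]<450)
    P=P[k]
    for z0 in range(-20,1000,60):
        q=P[(P[:,2]>=z0)&(P[:,2]<z0+60)]
        if len(q): print(nm,z0,len(q),np.percentile(q[:,0],[1,99]).round(),np.percentile(q[:,1],[1,99]).round())
# heads at 66
for n,(u,v) in dict(a=(478,122),b=(537,128),c=(470,207),d=(531,212)).items():
    u=110+u/2.6;v=120+v/2.6; print(n,rayz(c,u,v,66).round(1))
print("feeler",rayz(c,110+303/2.6,120+180/2.6,110).round(1), "blockc",rayz(c,110+305/2.6,120+187/2.6,50).round(1))
g=[(650,123),(729,133),(717,242),(634,229)]
print("guide",[rayz(c,110+u/2.6,120+v/2.6,10).round(1) for u,v in g])
bd=[(447,97),(571,105),(561,254),(432,242)]
print("board",[rayz(c,110+u/2.6,120+v/2.6,16).round(1) for u,v in bd])
print("tape",rayz(c,110+390/2.6,120+88/2.6,64).round(1))
cmd([530,-40,300],np.pi/2)
```

```text
top -20 80 [464. 864.] [-217.  433.]
top 40 263 [464. 875.] [-218.  440.]
top 100 16 [603. 621.] [-20.  -2.]
top 160 229 [596. 666.] [-18.  50.]
top 220 221 [596. 662.] [28. 92.]
top 280 245 [596. 663.] [ 68. 149.]
top 340 176 [600. 661.] [104. 170.]
top 400 221 [600. 657.] [126. 202.]
top 460 294 [602. 661.] [147. 221.]
top 520 246 [605. 660.] [176. 241.]
top 580 291 [608. 662.] [189. 257.]
top 640 461 [607. 865.] [138. 429.]
top 700 669 [612. 861.] [119. 415.]
top 760 609 [610. 801.] [222. 381.]
top 820 427 [610. 696.] [225. 331.]
top 880 703 [611. 703.] [229. 336.]
top 940 825 [610. 674.] [228. 318.]
scene -20 407 [458. 786.] [-30. 446.]
scene 40 316 [459. 872.] [-223.  444.]
scene 100 165 [594. 654.] [-9. 63.]
scene 160 246 [590. 658.] [ 10. 100.]
scene 220 271 [590. 726.] [ 49. 228.]
scene 280 396 [592. 814.] [ 92. 230.]
scene 340 337 [596. 664.] [113. 189.]
scene 400 373 [597. 665.] [138. 223.]
scene 460 418 [599. 667.] [168. 232.]
scene 520 405 [602. 694.] [181. 252.]
scene 580 553 [607. 871.] [193. 448.]
scene 640 901 [606. 867.] [104. 433.]
scene 700 1074 [608. 866.] [103. 415.]
scene 760 15 [723. 793.] [349. 384.]
a [597.1  24.1  66. ]
b [589.8 -63.8  66. ]
c [469.   35.4  66. ]
d [463.4 -54.2  66. ]
feeler [496.6 278.3 110. ] blockc [496.6 279.3  50. ]
guide [array([ 614.3, -247. ,   10. ]), array([ 601., -369.,   10.]), array([ 431.3, -344.7,   10. ]), array([ 448.7, -218.8,   10. ])]
board [array([647.3,  67.4,  16. ]), array([ 638.7, -123.9,   16. ]), array([ 407.8, -106.4,   16. ]), array([422.2,  88.1,  16. ])]
tape [647. 156.  64.]
pos [ 252.94 -515.78  255.34] | yang -1.115 | tilt 0.1 | f [-0.35 -0.18  0.73] | m [-0.028  0.041  0.06 ] | gap 0.9988 | t 0.15 | j6 -0.151 | d [11.456 -7.633 -1.099] | yaw 5.223 |
```

Run:
```python
from h import *
c=load("top0"); w=cloud(c); s=load("scene0"); ws=cloud(s)
for nm,cc,W in (("top",c,w),("scene",s,ws)):
    b=cc["color"].astype(int); m=(b[...,0]>120)&(b[...,2]<100)&(b[...,0]>b[...,2]+60)
    P=W[m]; P=P[~np.isnan(P[:,0])]
    P=P[(P[:,0]>560)&(P[:,0]<700)&(P[:,1]>-80)&(P[:,1]<200)]
    for y0 in range(-80,160,20):
        q=P[(P[:,1]>=y0)&(P[:,1]<y0+20)]
        if len(q): print(nm,y0,len(q),"x",np.percentile(q[:,0],[2,98]).round(),"z",np.percentile(q[:,2],[2,98]).round())
cmd([470,-280,280],-np.pi/2)
```

```text
top -40 7 x [617. 643.] z [146. 161.]
top -20 79 x [602. 662.] z [135. 187.]
top 0 101 x [600. 663.] z [149. 212.]
top 20 106 x [596. 661.] z [177. 239.]
top 40 114 x [596. 663.] z [192. 276.]
top 60 128 x [596. 661.] z [225. 305.]
top 80 136 x [596. 660.] z [253. 335.]
top 100 157 x [595. 661.] z [283. 381.]
top 120 167 x [597. 656.] z [310. 427.]
top 140 188 x [601. 657.] z [320. 491.]
scene -60 1 x [693. 693.] z [31. 31.]
scene -40 24 x [654. 698.] z [25. 69.]
scene -20 39 x [597. 698.] z [ 19. 138.]
scene 0 49 x [594. 629.] z [ 94. 186.]
scene 20 118 x [592. 653.] z [ 99. 201.]
scene 40 100 x [590. 648.] z [141. 250.]
scene 60 122 x [590. 657.] z [152. 262.]
scene 80 161 x [590. 654.] z [185. 310.]
scene 100 161 x [591. 659.] z [220. 353.]
scene 120 219 x [593. 657.] z [244. 404.]
scene 140 235 x [596. 664.] z [287. 436.]
pos [ 252.94 -515.78  255.34] | yang -1.115 | tilt 0.1 | f [-0.35 -0.18  0.73] | m [-0.028  0.041  0.06 ] | gap 0.9988 | t 0.15 | j6 -0.151 | d [ 7.467 -2.905 -0.609] | yaw 5.223 |
```

```bash
python3 -m pendant '1.2 -0.45 -0.1 1 1;2.4 -0.9 -0.2 2.6 1;3.6 -1.4 -0.3 4.2 1;4.8 -1.9 -0.4 5.22 1;6 -2.4 -0.5 5.22 1;7.2 -2.8 -0.6 5.22 1;7.47 -2.9 -0.6 5.22 1;7.47 -2.9 -0.6 5.22 1' 40
python3 - <<'E'
from h import *
shot("wrist","w1"); cmd([450,-60,300],-np.pi/2)
E
```

```text
clock: 0.95
eef_pos: [472.1, -277.3, 279.6]
tcp_rot: [-3.139, -0.009, -0.0]
wrist_force: [-0.1, -0.8, 0.5]
finger_gap: 1.003
pos [ 470.87 -278.79  279.38] | yang -1.5671 | tilt 0.12 | f [ 0.76 -0.78  0.37] | m [-0.025  0.008  0.078] | gap 0.9994 | t 1.0 | j6 0.874 | d [-0.502 -5.473 -0.505] | yaw 0.043 |
```

View pics/w1.png

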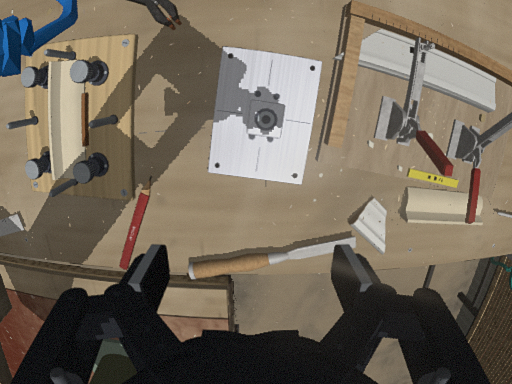

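```bash
python3 -m pendant '0 -1.2 -0.2 0 1;-0.2 -2.4 -0.4 0 1;-0.4 -3.6 -0.5 0 1;-0.5 -4.7 -0.5 0 1;-0.5 -5.47 -0.5 0 1;-0.5 -5.47 -0.5 0 1;-0.5 -5.47 -0.5 0 1;-0.5 -5.47 -0.5 0 1'
python3 - <<'E'
from h import *
for i in range(4): print(telemetry.observe()["eef_pos"],telemetry.observe()["clock"])
shot("wrist","w2"); cmd()
E
```

```text
clock: 1.8
eef_pos: [450.0, -61.6, 299.6]
tcp_rot: [-3.14, -0.003, 0.002]
wrist_force: [-0.1, 0.2, 0.2]
finger_gap: 0.999
[449.99929964 -61.58091533 299.63617455] 1.8
[449.99929964 -61.58091533 299.63617455] 1.8
[449.99929964 -61.58091533 299.63617455] 1.8
[449.99929964 -61.58091533 299.63617455] 1.8
pos [450.03 -61.61 299.59] | yang -1.5694 | tilt 0.12 | f [-0.27 -0.61  0.01] | m [ 0.077  0.016 -0.017] | gap 1.0005 | t 1.85 | j6 1.242 |
```

View pics/w2.png

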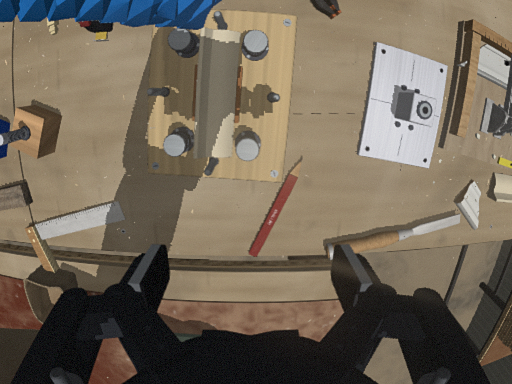

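```bash
cat >> h.py <<'E'
def wrayz(c,u,v,h,pos=None,rot=None):
    pos=c["pos"] if pos is None else pos; rot=c["rot"] if rot is None else rot
    a=(u-c["cx"])/c["fx"]; b=(v-c["cy"])/c["fy"]; th=np.hypot(a,b)+1e-9
    d=np.array([a/th*np.sin(th),b/th*np.sin(th),np.cos(th)])
    T=c["T_tool_cam"]; R=Ro.from_rotvec(rot).as_matrix(); o=R@T[:3,3]+pos; d=R@T[:3,:3]@d
    return o+d*(h-o[2])/d[2]
E
python3 - <<'E'
from h import *
c=load("w2"); w=wcloud(c,c["pos"],c["rot"])
H=[]
for u,v in [(182,41),(255,44),(177,141),(247,146)]:
    p=w[v-22:v+23,u-22:u+23].reshape(-1,3); q=p[(p[:,2]>60)&(p[:,2]<73)]
    q2=q[:,:2].astype(np.float32); (cx,cy),r=cv2.minEnclosingCircle(q2)
    print(u,v,len(q),"z",np.median(q[:,2]).round(2),"mean",q2.mean(0).round(1),"circ",round(cx,1),round(cy,1),round(r,1)); H.append((cx,cy))
H=np.array(H); print("centre",H.mean(0), "d",np.linalg.norm(H[0]-H[1]),np.linalg.norm(H[0]-H[2]),np.linalg.norm(H[1]-H[3]),np.linalg.norm(H[2]-H[3]))
a=H[0]+H[1]-H[2]-H[3]; print("board x angle deg",np.degrees(np.arctan2(a[1],a[0])))
# bench check, guide corners, feeler block
print("bench",w[200:220,230:260].reshape(-1,3).mean(0))
c1=load("w1")
g=np.array([wrayz(c1,u,v,10)[:2] for u,v in [(222,47),(322,61),(302,184),(209,166)]]); print(g.round(1),g.mean(0), np.linalg.norm(g-np.roll(g,1,0),axis=1)); d=g[0]+g[1]-g[2]-g[3]; print("guide ang",np.degrees(np.arctan2(d[1],d[0])))
w1=wcloud(c1,c1["pos"],c1["rot"]); 
m=(w1[...,2]>52)&(w1[...,2]<66)&(abs(w1[...,0]-g[:,0].mean())<35)&(abs(w1[...,1]-g[:,1].mean())<35); q=w1[m]; print("block",q.mean(0),cv2.minAreaRect(q[:,:2].astype(np.float32)))
for t,cc in (("w1",c1),("w2",c)):
    im=cc["color"]; 
cv2.imwrite("pics/w2c.png",cv2.resize(c["color"][0:200,120:320],None,fx=3,fy=3,interpolation=cv2.INTER_CUBIC))
E
```

```text
182 41 438 z 66.11 mean [603.   21.8] circ 603.9 22.7 15.2
255 44 485 z 68.06 mean [596.6 -67.3] circ 597.3 -67.3 14.9
177 141 423 z 65.88 mean [475.1  31. ] circ 474.7 31.6 14.7
247 146 436 z 65.77 mean [468.4 -57.6] circ 468.1 -57.6 14.7
centre [535.99849701 -17.64026976] d 90.19992334082411 129.5236094217659 129.60950792699708 89.4559323385172
board x angle deg -4.1307510099489875
bench [nan nan nan]
[[ 619.2 -240.3]
 [ 603.9 -369.3]
 [ 436.8 -348.5]
 [ 461.4 -221.6]] [ 530.34182937 -294.92406201] [158.90581366 129.83992845 168.40102616 129.18540623]
guide ang -6.941437039097455
block [ 528.41924233 -293.690934     58.94677341] ((528.133056640625, -294.0482177734375), (40.81578063964844, 40.16597366333008), 82.5615005493164)
```

View pics/w2c.png

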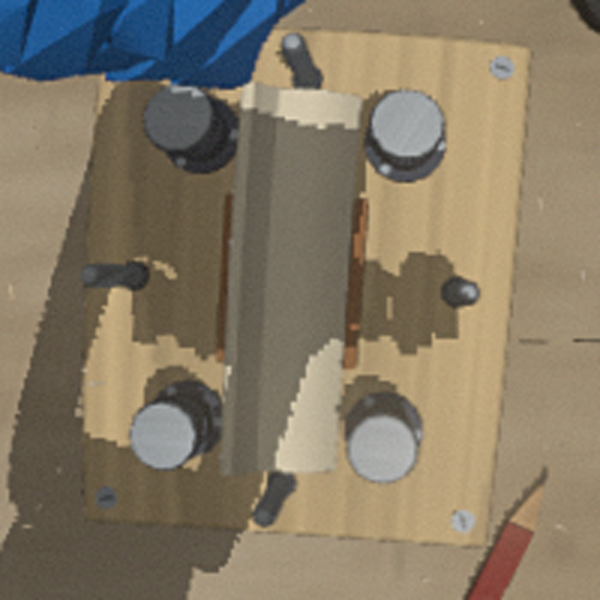

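Run:
```python
from h import *
for t in ("w1","w2"):
    c=load(t); w=wcloud(c,c["pos"],c["rot"]); b=c["color"].astype(int); m=(b[...,0]>b[...,2]+40)&(b[...,0]>70)
    P=w[m]; P=P[~np.isnan(P[:,0])]; P=P[(P[:,0]>560)&(P[:,0]<720)&(P[:,1]>-120)&(P[:,1]<150)&(P[:,2]>30)]
    for y0 in range(-80,100,10):
        q=P[(P[:,1]>=y0)&(P[:,1]<y0+10)]
        if len(q)>2: print(t,y0,len(q),"x",np.percentile(q[:,0],[1,99]).round(),"z",np.percentile(q[:,2],[1,50,99]).round())
c=load("w2"); w=wcloud(c,c["pos"],c["rot"])
m=(abs(w[...,0]-500)<70)&(abs(w[...,1]-280)<70); q=w[m]
for lo,hi in ((45,53),(54,60),(60,108),(107,114)):
    p=q[(q[:,2]>lo)&(q[:,2]<hi)]
    print(lo,hi,len(p),p.mean(0).round(1) if len(p) else'', cv2.minAreaRect(p[:,:2].astype(np.float32)) if len(p)>5 else '')
cmd([480,250,270])
```

```text
w1 -40 376 x [633. 699.] z [ 31.  60. 149.]
w1 -30 1047 x [612. 697.] z [ 34. 130. 160.]
w1 -20 287 x [603. 694.] z [ 35. 140. 159.]
w1 -10 98 x [603. 673.] z [123. 139. 148.]
w1 0 20 x [603. 674.] z [128. 134. 139.]
w2 -30 129 x [611. 642.] z [ 90. 149. 155.]
w2 -20 319 x [603. 620.] z [124. 149. 168.]
w2 -10 384 x [602. 619.] z [122. 156. 183.]
w2 0 402 x [601. 618.] z [129. 173. 190.]
w2 10 386 x [601. 612.] z [146. 183. 200.]
w2 20 379 x [597. 614.] z [142. 189. 216.]
w2 30 446 x [598. 616.] z [172. 200. 231.]
w2 40 421 x [598. 609.] z [178. 215. 232.]
w2 50 412 x [597. 608.] z [197. 229. 252.]
w2 60 335 x [597. 607.] z [216. 244. 266.]
w2 70 379 x [597. 610.] z [229. 255. 283.]
w2 80 407 x [597. 608.] z [235. 264. 285.]
w2 90 120 x [597. 614.] z [252. 263. 277.]
45 53 1041 [504.4 274.8  50. ] ((504.03680419921875, 281.5494079589844), (66.99484252929688, 65.61099243164062), 67.53251647949219)
54 60 42 [504.7 276.5  56.1] ((504.3216552734375, 277.9986572265625), (21.376354217529297, 15.02641487121582), 5.440112113952637)
60 108 241 [504.1 275.3  84.8] ((504.1114196777344, 276.9032287597656), (17.129575729370117, 10.507139205932617), 5.2781171798706055)
107 114 43 [503.4 276.9 109.6] ((502.6966552734375, 276.8810119628906), (7.457483768463135, 15.507368087768555), 78.95779418945312)
pos [450.03 -61.61 299.59] | yang -1.5694 | tilt 0.12 | f [-0.27 -0.61  0.01] | m [ 0.077  0.016 -0.017] | gap 1.0005 | t 1.85 | j6 1.242 | d [ 0.761 -7.788  0.749] |
```

```bash
python3 -m pendant '0.3 -1.2 0.2 0 1;0.6 -2.4 0.4 0 1;1 -3.6 0.7 0 1;1.35 -4.8 1 0 1;1.35 -6 1.3 0 1;1.35 -7.2 1.5 0 1;1.35 -8.3 1.5 0 1;1.35 -8.5 1.5 0 1'
python3 - <<'E'
from h import *
s,c=shot("wrist","w3"); c=load("w3"); w=wcloud(c,c["pos"],c["rot"])
m=(abs(w[...,0]-504)<50)&(abs(w[...,1]-280)<50); q=w[m]
for lo,hi in ((47,53),(54,60),(60,106),(107,114)):
    p=q[(q[:,2]>lo)&(q[:,2]<hi)]
    print(lo,hi,len(p),p.mean(0).round(1) if len(p) else'', cv2.minAreaRect(p[:,:2].astype(np.float32)) if len(p)>5 else '')
cmd([504,279,100],-np.pi/2)
E
```

```text
clock: 2.65
eef_pos: [503.6, 281.5, 238.9]
tcp_rot: [-3.139, -0.007, 0.005]
wrist_force: [0.8, -0.0, -0.1]
finger_gap: 1.002
47 53 2866 [506.3 281.1  50. ] ((503.37664794921875, 281.3160400390625), (63.60374450683594, 64.88687896728516), 67.65696716308594)
54 60 62 [508.9 281.7  54.9] ((507.1366271972656, 281.1064758300781), (21.99073600769043, 13.069260597229004), 77.48961639404297)
60 106 211 [509.7 281.6  84.6] ((507.6333923339844, 282.2583923339844), (8.133065223693848, 16.56249237060547), 7.186943054199219)
107 114 242 [504.  281.7 109.7] ((503.5185852050781, 281.7121276855469), (15.230143547058105, 14.07634162902832), 0.08021237701177597)
pos [503.77 280.62 239.2 ] | yang -1.567 | tilt 0.17 | f [-0.06  0.57 -0.23] | m [ 0.008  0.039 -0.014] | gap 1.0017 | t 2.7 | j6 1.923 | d [0.014 0.047 3.48 ] | yaw 0.043 |
```

View pics/w3.png

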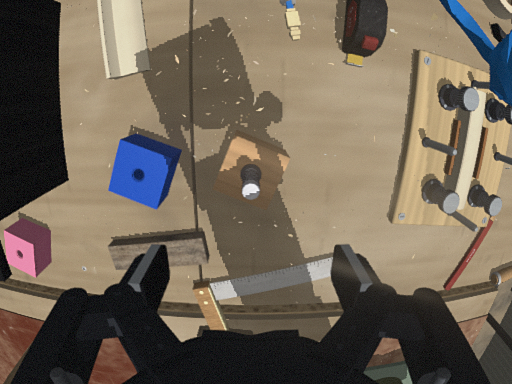

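Run:
```python
from h import *
im=load("w3")["color"]; cv2.imwrite("pics/w3c.png",cv2.resize(im[110:270,0:310],None,fx=2.5,fy=2.5,interpolation=cv2.INTER_CUBIC))
```

```text
(no output)
```

View pics/w3c.png

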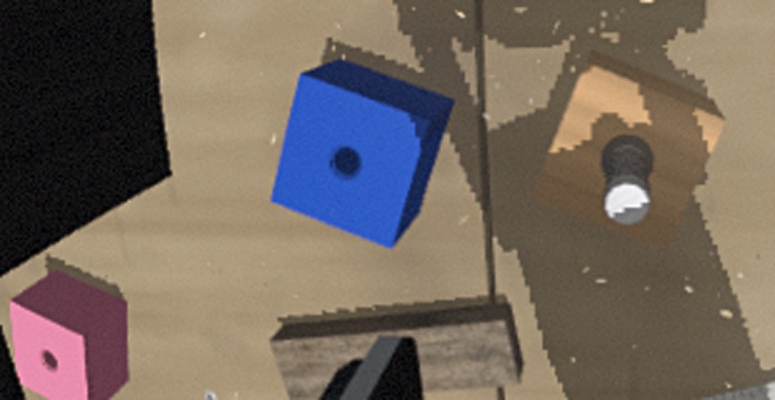

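The crop shows the three stand shapes: plain wood with the feeler in it (w3 pixel 250,165), blue and empty (145,172), and pink and empty (27,248). The wooden one is the one meant.

```bash
python3 -m pendant '0 -0.02 1.1 0.04 1;0 -0.02 2.2 0.04 1;0 -0.02 3 0.04 1;0 -0.02 3.45 0.04 0.4;0 -0.02 3.48 0.04 -0.3;0 -0.02 3.48 0.04 -1;0 -0.02 3.48 0.04 -1;0 -0.02 3.48 0.04 -1' 40; python3 -c "
from h import *
cmd()"
```

```text
clock: 3.5
eef_pos: [505.2, 281.7, 102.2]
tcp_rot: [-3.139, 0.0, -0.002]
wrist_force: [0.5, 0.7, 0.1]
finger_gap: 0.173
pos [505.2  281.66 102.18] | yang -1.571 | tilt 0.18 | f [0.48 0.66 0.1 ] | m [-0.011 -0.015 -0.026] | gap 0.173 | t 3.5 | j6 1.928 |
```

```bash
python3 -m pendant '0 0 0 0 -1;0 0 -0.8 0 -1;0 0 -1.9 0 -1;0 0 -2.6 0 -1;-0.2 1 -2.6 0 -1;-0.4 2.2 -2.6 0 -1;-0.6 3.4 -2.6 0 -1;-0.75 4.5 -2.6 0 -1' 40
python3 - <<'E'
from h import *
shot("wrist","w4"); cmd([474.7,31.6,180],-np.pi/2)
E
```

```text
clock: 4.3
eef_pos: [474.4, 99.9, 206.4]
tcp_rot: [-3.139, -0.001, -0.005]
wrist_force: [1.1, 0.1, -0.6]
finger_gap: 0.173
pos [473.71  94.01 205.99] | yang -1.5742 | tilt 0.21 | f [-1.68 -4.53 -1.81] | m [-0.158  0.032  0.006] | gap 0.1747 | t 4.35 | j6 1.594 | d [0.03  1.558 0.655] | yaw -0.039 |
```

View pics/w4.png

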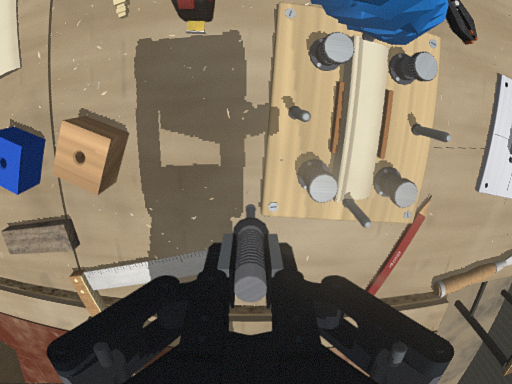

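Run:
```python
from h import *
c=load("w4"); w=wcloud(c,c["pos"],c["rot"]); H=[]
for u,v in [(335,48),(417,66),(321,181),(400,186)]:
    p=w[v-28:v+29,u-28:u+29].reshape(-1,3); q=p[(p[:,2]>62)&(p[:,2]<72)]
    (cx,cy),r=cv2.minEnclosingCircle(q[:,:2].astype(np.float32)); rr=cv2.minAreaRect(q[:,:2].astype(np.float32))
    print(len(q),"z",np.median(q[:,2]).round(2),"circ",round(cx,1),round(cy,1),round(r,1),np.round(rr[0],1),np.round(rr[1],1)); H.append((cx,cy))
print(np.mean(H,0)); 
for u,v in [(250,208),(250,215)]: print("tip",wrayz(c,u,v,109)-c["pos"], w[v,u])
```

```text
771 z 65.88 circ 603.5 22.6 15.3 [603.9  22.6] [28.8 28.6]
610 z 67.86 circ 597.3 -66.5 15.3 [597.6 -66.7] [28.2 29.7]
710 z 65.81 circ 474.5 31.9 15.2 [474.2  31.9] [29.  29.3]
521 z 65.72 circ 467.8 -57.5 15.2 [468.2 -57.1] [29.5 29. ]
[535.76902008 -17.38786602]
tip [-2.68796259e+00  9.44814282e-02 -9.73688831e+01] [475.92346065  99.93349972 119.74567988]
tip [-8.58747409e+00  9.12803985e-02 -9.73688831e+01] [475.26023914  99.90347335 131.5478402 ]
```

```bash
python3 -m pendant '0.02 1 0 0 -1;0.02 1.57 0 0 -1;0.02 1.56 0.3 0 -1;0.02 1.56 0.6 0 -1;0.02 1.56 0.75 0 -1;0.02 1.56 0.8 0 -1;0.02 1.56 0.8 0 -1;0.02 1.56 0.8 0 -1'
python3 - <<'E'
from h import *
cmd([474.5,31.9,166],-np.pi/2)
E
```

```text
clock: 5.15
eef_pos: [474.6, 32.1, 174.4]
tcp_rot: [3.138, -0.003, 0.002]
wrist_force: [-0.2, 0.3, -1.1]
finger_gap: 0.17
pos [474.56  32.1  174.36] | yang -1.573 | tilt 0.21 | f [-0.19  0.32 -1.07] | m [0.013 0.027 0.002] | gap 0.1705 | t 5.15 | j6 1.462 | d [-0.002  0.004  0.209] | yaw -0.026 |
```

```bash
python3 -m pendant '0 0 0.1 0 -1;0 0 0.18 0 -1;0 0 0.2 0 -1;0 0 0.21 0 -1;0 0 0.22 0 -1;0 0 0.23 0 -1;0 0 0.23 0 -1;0 0 0.23 0 -1'
python3 - <<'E'
from h import *
cmd()
E
```

```text
clock: 5.95
eef_pos: [474.6, 32.0, 165.2]
tcp_rot: [3.138, -0.004, 0.002]
wrist_force: [-0.4, 0.8, -0.6]
finger_gap: 0.172
pos [474.63  32.03 165.23] | yang -1.5732 | tilt 0.22 | f [-0.4   0.75 -0.65] | m [ 0.032  0.008 -0.016] | gap 0.1716 | t 5.95 | j6 1.462 |
```

```bash
python3 -m pendant '0 0 0.01 0 -1;0 0 0.02 0 -1;0 0 0.03 0 -1;0 0 0.04 0 -1;0 0 0.045 0 -1;0 0 0.05 0 -1;0 0 0.05 0 -1;0 0 0.05 0 -1'
python3 - <<'E'
from h import *
cmd()
E
```

```text
clock: 6.75
eef_pos: [474.6, 32.0, 163.2]
tcp_rot: [3.138, -0.004, 0.002]
wrist_force: [-0.7, -0.8, -1.1]
finger_gap: 0.174
pos [474.63  32.01 163.23] | yang -1.5732 | tilt 0.22 | f [-0.69 -0.75 -1.15] | m [-0.025  0.01  -0.008] | gap 0.1735 | t 6.75 | j6 1.462 |
```

```bash
python3 -m pendant '0 0 0.005 0 -1;0 0 0.01 0 -1;0 0 0.015 0 -1;0 0 0.02 0 -1;0 0 0.025 0 -1;0 0 0.025 0 -1;0 0 0.025 0 -1;0 0 0.025 0 -1'
python3 - <<'E'
from h import *
cmd()
E
```

```text
clock: 7.55
eef_pos: [474.9, 32.0, 162.6]
tcp_rot: [3.138, -0.004, 0.003]
wrist_force: [-1.0, 0.3, 3.8]
finger_gap: 0.172
pos [474.92  31.99 162.6 ] | yang -1.5731 | tilt 0.24 | f [-0.98  0.32  3.82] | m [0.083 0.115 0.054] | gap 0.1723 | t 7.55 | j6 1.462 |
```

```bash
python3 -m pendant '0 0 -0.25 0 -1;-0.09 1 -0.25 0 -1;-0.178 2 -0.25 0 -1;-0.178 2.237 -0.2 0 -1;-0.178 2.237 -0.1 0 -1;-0.178 2.237 -0.05 0 -1;-0.178 2.237 -0.03 0 -1;-0.178 2.237 -0.03 0 -1'
python3 - <<'E'
from h import *
cmd([467.8,-57.5,162.3])
E
```

```text
clock: 8.35
eef_pos: [467.3, -56.3, 163.7]
tcp_rot: [3.139, -0.001, 0.002]
wrist_force: [0.0, -0.4, -0.3]
finger_gap: 0.174
pos [467.32 -56.31 163.67] | yang -1.5715 | tilt 0.19 | f [ 0.04 -0.41 -0.33] | m [ 0.015  0.006 -0.027] | gap 0.1738 | t 8.35 | j6 1.27 | d [0.012 0.03  0.034] |
```

```bash
python3 -m pendant '0 0 0.01 0 -1;0 0 0.02 0 -1;0 0 0.025 0 -1;0 0 0.03 0 -1;0 0 0.036 0 -1;0 0 0.036 0 -1;0 0 0.036 0 -1;0 0 0.036 0 -1'
python3 - <<'E'
from h import *
cmd([597.3,-66.8,170])
E
```

```text
clock: 9.15
eef_pos: [467.6, -56.2, 162.6]
tcp_rot: [3.139, -0.001, 0.003]
wrist_force: [0.3, 3.0, 3.4]
finger_gap: 0.175
pos [467.57 -56.24 162.58] | yang -1.5716 | tilt 0.19 | f [0.28 3.03 3.41] | m [ 0.478  0.14  -0.064] | gap 0.1754 | t 9.15 | j6 1.27 | d [ 3.244  0.262 -0.179] |
```

```bash
python3 -m pendant '0 0 -0.3 0 -1;1 0.08 -0.3 0 -1;2 0.16 -0.3 0 -1;3 0.24 -0.3 0 -1;3.244 0.262 -0.2 0 -1;3.244 0.262 -0.13 0 -1;3.244 0.262 -0.105 0 -1;3.244 0.262 -0.105 0 -1'
python3 - <<'E'
from h import *
cmd([597.3,-66.8,165])
E
```

```text
clock: 9.95
eef_pos: [595.4, -66.6, 166.3]
tcp_rot: [3.139, -0.001, -0.001]
wrist_force: [-0.4, -0.1, -0.6]
finger_gap: 0.177
pos [595.41 -66.58 166.3 ] | yang -1.5717 | tilt 0.15 | f [-0.4  -0.12 -0.62] | m [-0.015  0.026  0.001] | gap 0.1773 | t 9.95 | j6 1.318 | d [0.047 0.005 0.032] |
```

```bash
python3 -m pendant '0 0 0.01 0 -1;0 0 0.02 0 -1;0 0 0.025 0 -1;0 0 0.03 0 -1;0 0 0.035 0 -1;0 0 0.036 0 -1;0 0 0.036 0 -1;0 0 0.036 0 -1'
python3 - <<'E'
from h import *
cmd([597.3,-66.8,165])
E
```

```text
clock: 10.75
eef_pos: [595.5, -66.6, 165.0]
tcp_rot: [3.139, -0.001, -0.001]
wrist_force: [-0.6, -0.1, 0.1]
finger_gap: 0.169
pos [595.53 -66.62 165.05] | yang -1.5717 | tilt 0.15 | f [-0.59 -0.13  0.08] | m [0.016 0.098 0.045] | gap 0.1686 | t 10.75 | j6 1.318 | d [0.044 0.004 0.001] |
```

```bash
python3 -m pendant '0 0 0.004 0 -1;0 0 0.008 0 -1;0 0 0.012 0 -1;0 0 0.012 0 -1;0 0 0.012 0 -1;0 0 0.012 0 -1;0 0 0.012 0 -1;0 0 0.012 0 -1'
python3 - <<'E'
from h import *
cmd([597.3,-66.8,165])
E
```

```text
clock: 11.55
eef_pos: [595.7, -66.6, 164.8]
tcp_rot: [3.139, -0.001, -0.001]
wrist_force: [-0.3, 0.1, 2.5]
finger_gap: 0.175
pos [595.65 -66.64 164.77] | yang -1.5717 | tilt 0.15 | f [-0.3   0.06  2.52] | m [ 0.045  0.174 -0.033] | gap 0.1749 | t 11.55 | j6 1.318 | d [ 0.041  0.004 -0.006] |
```

```bash
python3 -m pendant '0 0 -0.65 0 -1;-0.8 0 -0.7 0 -1;-2 0 -0.7 0 -1;-3 -1 -0.7 0 -1;-3 -2.2 -0.7 0 -1;-3 -3.4 -0.7 0 -1;-3 -4.6 -0.7 0 -1;-2.7 -5.8 -0.7 0 -1'
python3 - <<'E'
from h import *
cmd([505.2,281.7,190],-np.pi/2)
E
```

```text
clock: 12.35
eef_pos: [486.2, 167.2, 191.6]
tcp_rot: [3.139, -0.001, -0.003]
wrist_force: [0.1, -0.7, -0.4]
finger_gap: 0.169
pos [486.19 167.23 191.57] | yang -1.5717 | tilt 0.2 | f [ 0.11 -0.7  -0.38] | m [-0.029 -0.048 -0.026] | gap 0.1692 | t 12.35 | j6 1.737 | d [ 0.473 -2.862  0.03 ] | yaw -0.01 |
```

```bash
python3 -m pendant '0.2 -1 0 0 -1;0.4 -2 0.2 0 -1;0.475 -2.8 0.4 0 -1;0.475 -2.862 0.55 0 -1;0.475 -2.862 0.6 0 -1;0.475 -2.862 0.6 0 -1;0.475 -2.862 0.6 0 -1;0.475 -2.862 0.6 0 -1'
python3 - <<'E'
from h import *
shot("wrist","w5")
cmd([505.2,281.7,103],-np.pi/2)
c=load("w5")
cv2.imwrite("pics/w5c.png",cv2.resize(c["color"][80:300,150:350],None,fx=3,fy=3,interpolation=cv2.INTER_CUBIC))
E
```

```text
clock: 13.15
eef_pos: [505.7, 280.6, 167.7]
tcp_rot: [3.139, -0.004, -0.001]
wrist_force: [0.1, -0.1, -0.4]
finger_gap: 0.174
pos [505.71 280.73 167.79] | yang -1.5732 | tilt 0.16 | f [ 0.18 -0.61 -0.14] | m [ 0.025 -0.018 -0.044] | gap 0.1674 | t 13.2 | j6 1.932 | d [-0.012 -0.029  1.62 ] | yaw -0.028 |
```

View pics/w5c.png

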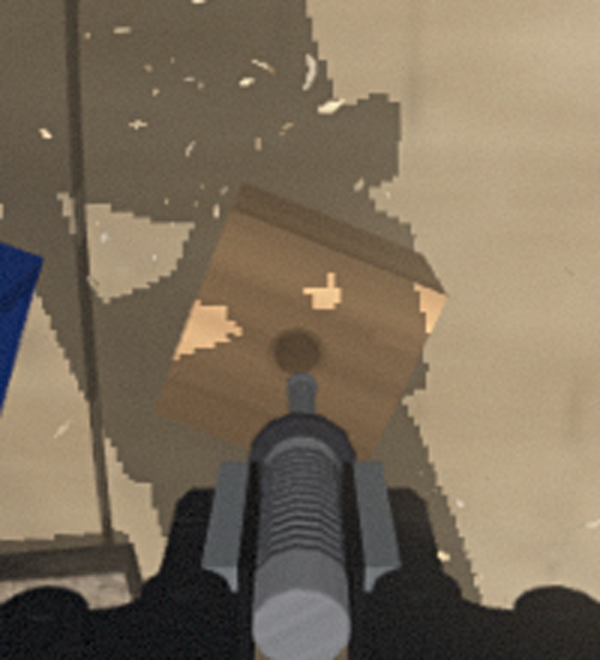

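Run:
```python
from h import *
c=load("w5"); P=c["pos"]
print("hole",wrayz(c,150+297/3-.33,80+352/3-.33,50).round(2))
for v in (382,386): print("ballcentre",wrayz(c,150+302/3-.33,80+v/3-.33,P[2]-96.6+4).round(2))
```

```text
hole [504.5 281.2  50. ]
ballcentre [505.32 279.89  75.11]
ballcentre [504.23 279.9   75.11]
```

```bash
python3 -m pendant '-0.005 -0.03 0 0 -1;-0.005 -0.03 0.1 0 -1;-0.005 -0.03 0.2 0 -1;-0.005 -0.03 0.35 0 -1;-0.005 -0.03 0.5 0 -1;-0.005 -0.03 0.65 0 -1;-0.005 -0.03 0.8 0 -1;-0.005 -0.03 0.8 0 -1'
python3 - <<'E'
from h import *
cmd([505.2,281.7,101.8],-np.pi/2)
E
```

```text
clock: 14.0
eef_pos: [504.6, 281.5, 134.3]
tcp_rot: [3.138, -0.004, -0.005]
wrist_force: [0.2, -0.7, -0.8]
finger_gap: 0.174
pos [504.56 281.51 134.25] | yang -1.5732 | tilt 0.29 | f [ 0.22 -0.7  -0.77] | m [-0.042 -0.025 -0.007] | gap 0.1738 | t 14.0 | j6 1.935 | d [ 0.019 -0.008  0.811] | yaw -0.027 |
```

```bash
python3 -m pendant '0.01 0 0.25 0 -1;0.01 0 0.5 0 -1;0.01 0 0.7 0 -1;0.01 0 0.79 0 -1;0.01 0 0.8 0 -1;0.01 0 0.8 0 -1;0.01 0 0.8 0 -0.5;0.01 0 0.8 0 0.2'
python3 - <<'E'
from h import *
cmd([505.2,281.7,101.8],-np.pi/2)
E
```

```text
clock: 14.8
eef_pos: [505.1, 281.5, 102.3]
tcp_rot: [3.138, -0.004, -0.004]
wrist_force: [-0.5, 0.7, 0.2]
finger_gap: 0.402
pos [505.1  281.5  102.33] | yang -1.5731 | tilt 0.25 | f [-0.52  0.69  0.17] | m [ 0.013 -0.042  0.003] | gap 0.4019 | t 14.8 | j6 1.934 | d [ 0.003 -0.005  0.013] | yaw -0.027 |
```

```bash
python3 -m pendant '0 0 -0.4 0 1;0 0 -1 0 1;0 0 -2.2 0 1;0 0.5 -3 0 1;0 1 -3 0 1;-0.2 1.5 -3 0 1;-0.4 2 -3 0 1;-0.4 2 -3 0 1'
python3 - <<'E'
from h import *
shot("wrist","w6")
cmd([540,-120,220],-np.pi/2)
E
python3 - <<'E'
from h import *
A=[]
for t in ("w1","w2","w4","w6"):
    c=load(t); w=wcloud(c,c["pos"],c["rot"]); b=c["color"].astype(int); m=(b[...,0]>b[...,2]+40)&(b[...,0]>70)
    P=w[m]; P=P[~np.isnan(P[:,0])]; P=P[(P[:,0]>560)&(P[:,0]<720)&(P[:,1]>-120)&(P[:,1]<20)&(P[:,2]>75)]
    d=np.hypot(P[:,0]-597.3,P[:,1]+66.6)
    for z0 in range(75,240,15):
        k=(P[:,2]>=z0)&(P[:,2]<z0+15)
        if k.sum()>3:
            q=P[k][np.argsort(d[k])[:max(3,k.sum()//50)]].mean(0); print(t,z0,k.sum(),"near",q.round(),np.sort(d[k])[2].round(1))
E
```

```text
clock: 15.6
eef_pos: [488.9, 200.4, 224.0]
tcp_rot: [3.138, -0.007, -0.002]
wrist_force: [0.3, -0.8, 0.1]
finger_gap: 1.001
pos [489.44 201.44 223.96] | yang -1.5749 | tilt 0.16 | f [0.2  0.13 0.48] | m [0.023 0.025 0.024] | gap 1.0028 | t 15.65 | j6 1.804 | d [1.297 8.031 0.119] | yaw -0.047 | 
w1 75 148 near [641. -27.  86.] 59.3
w1 90 149 near [630. -24. 104.] 54.4
w1 105 86 near [628. -23. 114.] 53.5
w1 120 304 near [608. -19. 132.] 48.7
w1 135 375 near [614. -24. 145.] 45.5
w1 150 375 near [618. -27. 153.] 44.1
w2 90 13 near [634. -24. 103.] 56.6
w2 105 13 near [629. -23. 116.] 53.7
w2 120 136 near [608. -18. 133.] 49.6
w2 135 344 near [615. -25. 147.] 45.5
w2 150 461 near [618. -26. 152.] 44.9
w2 165 308 near [617. -16. 166.] 54.5
w2 180 272 near [613.  -2. 181.] 66.3
w2 195 71 near [608.  11. 198.] 78.8
w4 105 28 near [602.  -5. 119.] 62.4
w4 120 191 near [607. -17. 131.] 51.0
w4 135 268 near [613. -22. 145.] 47.4
w4 150 248 near [618. -27. 152.] 44.8
w4 165 349 near [617. -16. 168.] 54.8
w4 180 238 near [616.  -4. 184.] 65.3
w4 195 167 near [611.  10. 199.] 77.6
w6 105 17 near [603.  -8. 118.] 62.5
w6 120 53 near [603. -10. 123.] 58.4
w6 135 4 near [601.  19. 149.] 85.9
```

View pics/w6.png

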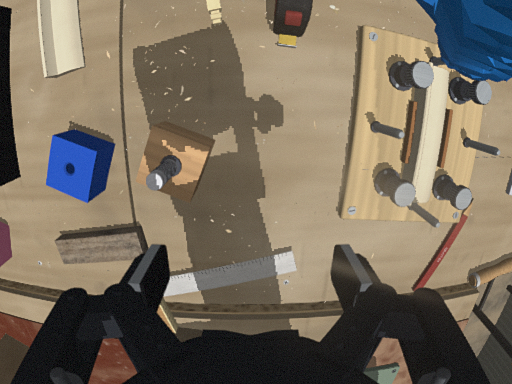

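```bash
python3 -m pendant '0 1.2 0 0 0.2;0 2.4 0.2 0 0.2;0 3.6 0.4 0 0.2;0 4.8 0.6 0.2 0.2;0.2 6 0.8 0.4 0.2;0.6 6.8 1 0.6 0.2;1 6.8 1 0.6 0.2;1.5 6.75 1 0.6 0.2' 50
python3 - <<'E'
from h import *
shot("wrist","w7")
cmd([597.4,-66.8,120],-np.pi/2)
c=load("w7"); w=wcloud(c,c["pos"],c["rot"]); p=w.reshape(-1,3)
for h in [(603.7,22.6),(597.4,-66.8),(474.5,31.8),(468,-57.3)]:
    q=p[(abs(p[:,2]-67)<4)&(np.hypot(p[:,0]-h[0],p[:,1]-h[1])<22)]
    if len(q)>30: print(len(q),np.median(q[:,2]).round(2),cv2.minEnclosingCircle(q[:,:2].astype(np.float32)))
E
```

```text
clock: 16.45
eef_pos: [549.5, -69.9, 184.9]
tcp_rot: [3.138, -0.093, -0.0]
wrist_force: [-0.2, 0.1, 0.5]
finger_gap: 0.601
pos [552.84 -69.33 185.56] | yang -1.6286 | tilt 0.3 | f [3.34 0.54 0.83] | m [-0.013 -0.036  0.046] | gap 0.5991 | t 16.5 | j6 1.35 | d [ 1.101 -0.131  1.644] | yaw -0.662 | 
43 65.57 ((592.083740234375, 21.76966094970703), 7.243536472320557)
973 68.01 ((597.6671142578125, -66.81285095214844), 14.809515953063965)
386 65.78 ((474.8829650878906, 31.60208511352539), 14.661931037902832)
585 65.77 ((467.7545471191406, -58.069740295410156), 14.976883888244629)
```

View pics/w7.png

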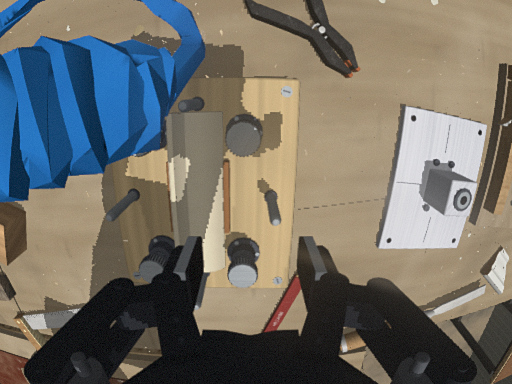

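```bash
python3 -m pendant '0.6 -0.07 0.5 0 0.2;1.1 -0.13 1.2 0 0.2;1.105 -0.13 1.7 0 0.2;1.105 -0.13 2.2 0 0.2;1.105 -0.13 2.6 0 0.2;1.105 -0.13 2.74 0 0.2;1.105 -0.13 2.74 0 0.2;1.105 -0.13 2.74 0 0.2' 50
python3 - <<'E'
from h import *
cmd([597.5,-66.8,76],-np.pi/2)
E
```

```text
clock: 17.3
eef_pos: [598.6, -67.0, 77.2]
tcp_rot: [3.137, -0.09, 0.01]
wrist_force: [0.9, 0.9, -0.1]
finger_gap: 0.602
pos [598.6  -67.05  77.21] | yang -1.6284 | tilt 0.41 | f [ 0.9   0.89 -0.07] | m [ 0.016 -0.021 -0.011] | gap 0.6018 | t 17.3 | j6 1.375 | d [-0.028 -0.005  0.03 ] | yaw -0.66 |
```

```bash
python3 -m pendant '-0.02 0 0.03 0 0.2;-0.02 0 0.03 0 -0.1;-0.02 0 0.03 0 -0.4;-0.02 0 0.03 0 -1;-0.02 0 0.03 0 -1;-0.02 0 0.03 0 -1;-0.02 0 0.03 0 -1;-0.02 0 0.03 0 -1' 50
python3 - <<'E'
from h import *
shot("wrist","w8")
cmd([597.5,-66.8,76],-np.pi/2)
E
```

```text
clock: 18.1
eef_pos: [598.4, -67.3, 77.1]
tcp_rot: [3.137, -0.09, 0.012]
wrist_force: [-1.2, 0.3, 6.0]
finger_gap: 0.304
pos [598.4  -67.28  77.08] | yang -1.6285 | tilt 0.49 | f [-0.4 -0.6  6.7] | m [0.032 0.261 0.027] | gap 0.2981 | t 18.15 | j6 1.374 | d [-0.023 -0.011  0.027] | yaw -0.661 |
```

View pics/w8.png

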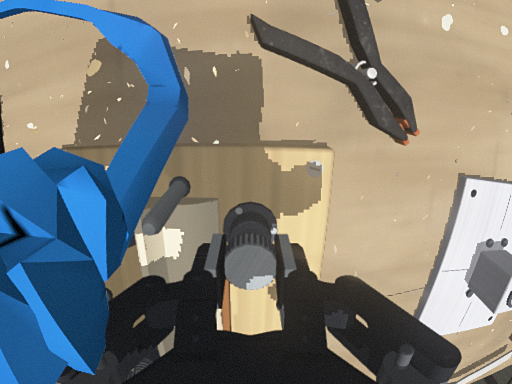

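```bash
python3 -m pendant '0 0 0.005 1.2 -1;0 0 0.01 2.4 -1;0 0 0.015 3.6 -1;0 0 0.02 4.8 -1;0 0 0.025 6 -1;0 0 0.028 6.8 -1;0 0 0.028 6.8 -1;0 0 0.028 6.8 -1' 50
python3 - <<'E'
from h import *
cmd([597.5,-66.8,76],-np.pi/2)
E
```

```text
clock: 18.95
eef_pos: [597.8, -68.6, 76.0]
tcp_rot: [2.974, -1.001, 0.012]
wrist_force: [-2.7, -5.4, 2.8]
finger_gap: 0.304
pos [597.84 -68.58  76.02] | yang -2.2203 | tilt 0.49 | f [-2.74 -5.37  2.78] | m [-0.949  0.611 -0.1  ] | gap 0.304 | t 18.95 | j6 1.966 | d [-0.034 -0.03   0.   ] | yaw -7.443 |
```

```bash
python3 -m pendant '0 0 0 0 -0.6;0 0 0 0 -0.1;0 0 0 -0.5 0.2;0 0 0 -1.7 0.2;0 0 0 -3.2 0.2;0 0 0 -4.8 0.2;0 0 0 -6.3 0.2;0 0 0 -6.8 0.2' 50
python3 - <<'E'
from h import *
shot("wrist","w9")
cmd([597.5,-66.8,75.5],np.radians(-93.3))
c=load("w9"); cv2.imwrite("pics/w9c.png",cv2.resize(c["color"][150:350,150:350],None,fx=3,fy=3,interpolation=cv2.INTER_CUBIC))
E
```

```text
clock: 19.75
eef_pos: [597.9, -67.8, 75.6]
tcp_rot: [3.136, -0.081, 0.011]
wrist_force: [-0.3, 1.1, 0.5]
finger_gap: 0.594
pos [597.89 -67.79  75.58] | yang -1.6229 | tilt 0.46 | f [ 0.72 -0.33 -1.07] | m [ 0.024 -0.057 -0.018] | gap 0.5981 | t 19.8 | j6 1.369 | d [-0.011 -0.024  0.002] | yaw 0.063 |
```

View pics/w9c.png

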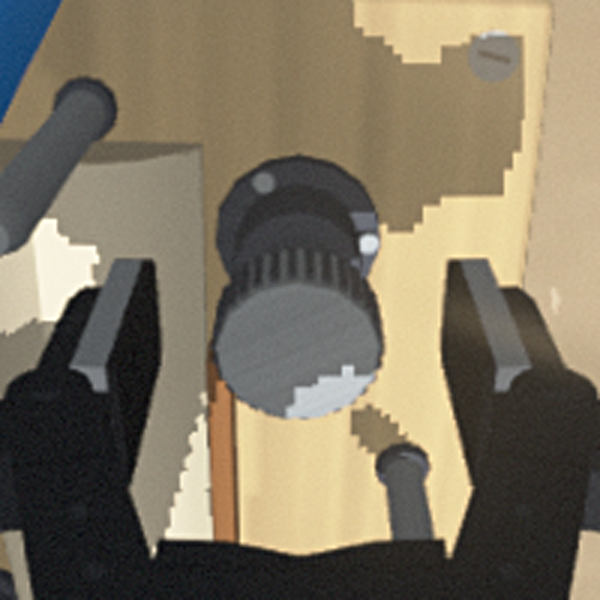

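```bash
python3 - <<'E'
from h import *
for t in ("w7","w8","w9"):
    c=load(t); p=wcloud(c,c["pos"],c["rot"]).reshape(-1,3)
    q=p[(abs(p[:,2]-67)<3)&(np.hypot(p[:,0]-597.5,p[:,1]+67)<12)]
    b=p[(abs(p[:,2]-16)<4)&(np.hypot(p[:,0]-597.5,p[:,1]+67)<60)]
    print(t,len(q),np.median(q[:,2]),q[:,2].std(),len(b),np.median(b[:,2]))
E
python3 -m pendant '0 -0.03 0 0.06 0.2;0 -0.03 0 0.06 -0.1;0 -0.03 0 0.06 -0.4;0 -0.03 0 0.06 -1;0 -0.03 0 0.06 -1;0 -0.03 0 0.06 -1;0 -0.03 0 0.06 -1;0 -0.03 0 0.06 -1' 50
python3 - <<'E'
from h import *
cmd([597.5,-66.8,76],np.radians(-93.3))
E
```

```text
w7 700 68.13233817449445 0.6460745371453985 7133 15.997715234051526
w8 1480 67.98906068166401 0.5322967259219784 10919 15.973796014220724
w9 1492 66.97442136205765 0.5618946262248726 11951 16.01038360081229
clock: 20.6
eef_pos: [598.0, -66.9, 75.8]
tcp_rot: [3.135, -0.09, 0.011]
wrist_force: [-2.0, -1.5, 3.1]
finger_gap: 0.296
pos [598.   -66.9   75.81] | yang -1.6283 | tilt 0.48 | f [-2.01 -1.5   3.09] | m [-0.364  0.328  0.017] | gap 0.296 | t 20.6 | j6 1.376 | d [-0.013 -0.002 -0.005] | yaw 0.002 |
```

```bash
python3 -m pendant '0 0 0.005 1.2 -1;0 0 0.01 2.4 -1;0 0 0.015 3.6 -1;0 0 0.02 4.8 -1;0 0 0.025 6 -1;0 0 0.028 6.8 -1;0 0 0.028 6.8 -1;0 0 0.028 6.8 -1' 50
python3 - <<'E'
from h import *
cmd()
E
python3 -m pendant '0 0 0 0 -0.6;0 0 0 0 -0.1;0 0 0 0 0.2;0 0 0 -1.2 0.2;0 0 0 -2.7 0.2;0 0 0 -4.2 0.2;0 0 0 -5.7 0.2;0 0 0 -6.8 0.2' 50
python3 - <<'E'
from h import *
shot("wrist","w10")
cmd([597.5,-66.8,76],np.radians(-93.3))
for t in ("w9","w10"):
    c=load(t); p=wcloud(c,c["pos"],c["rot"]).reshape(-1,3)
    q=p[(abs(p[:,2]-67)<3)&(np.hypot(p[:,0]-597.5,p[:,1]+67)<12)]
    b=p[(abs(p[:,2]-16)<4)&(np.hypot(p[:,0]-597.5,p[:,1]+67)<60)]
    print(t,len(q),np.median(q[:,2]),len(b),np.median(b[:,2]))
E
```

```text
clock: 21.4
eef_pos: [597.6, -68.1, 74.7]
tcp_rot: [2.972, -1.003, 0.012]
wrist_force: [-2.6, -4.1, 3.1]
finger_gap: 0.303
pos [597.62 -68.07  74.72] | yang -2.2217 | tilt 0.52 | f [-2.56 -4.05  3.1 ] | m [-0.807  0.512 -0.09 ] | gap 0.3034 | t 21.4 | j6 1.97 | 
clock: 22.2
eef_pos: [597.7, -67.4, 74.4]
tcp_rot: [3.134, -0.083, 0.009]
wrist_force: [-0.3, -0.1, -0.0]
finger_gap: 0.598
pos [597.65 -67.41  74.41] | yang -1.6216 | tilt 0.48 | f [ 0.27 -0.26 -0.66] | m [ 0.009 -0.037 -0.006] | gap 0.5955 | t 22.25 | j6 1.37 | d [-0.004 -0.015 -0.04 ] | yaw 0.078 | 
w9 1492 66.97442136205765 11951 16.01038360081229
w10 1482 65.79572767938987 12067 16.002947068886527
```

```bash
python3 -m pendant '0 0 -1 0 0.2;0 0 -2.2 0 0.2;-0.4 0.6 -3.1 0 0.5;-0.8 1.8 -3.1 0.4 0.5;-1.2 3 -3.1 0.86 0.5;-1.44 4.2 -3.1 0.86 0.5;-1.44 5.4 -3.1 0.86 0.5;-1.44 5.75 -3.1 0.86 0.5' 60
python3 - <<'E'
from h import *
shot("wrist","w11"); cmd()
E
python3 -m pendant '0 0 0 0 0.5;0 0 0 0 0.5;0 0 0 0 0.5;0 0 0 0 0.5;0 0 0 0 0.5;0 0 0 0 0.5;0 0 0 0 0.5;0 0 0 0 0.5'
python3 - <<'E'
from h import *
shot("wrist","w12"); cmd([528.5,-294,45],np.radians(-97.3))
for t in ("w11","w12"):
    c=load(t); w=wcloud(c,c["pos"],c["rot"]); p=w.reshape(-1,3)
    q=p[(p[:,2]>54)&(p[:,2]<60)&(np.hypot(p[:,0]-528,p[:,1]+294)<40)]; print(t,len(q),np.median(q[:,2]),cv2.minAreaRect(q[:,:2].astype(np.float32)))
    q=p[(abs(p[:,2]-10)<3)&(np.hypot(p[:,0]-528,p[:,1]+294)<115)]; print(len(q),cv2.minAreaRect(q[:,:2].astype(np.float32)))
E
```

```text
clock: 23.05
eef_pos: [527.2, -297.8, 199.8]
tcp_rot: [3.127, -0.206, 0.012]
wrist_force: [0.7, 0.2, 0.5]
finger_gap: 0.747
pos [ 527.31 -298.01  199.61] | yang -1.7026 | tilt 0.62 | f [ 0.17 -1.14 -0.04] | m [-0.071  0.009 -0.044] | gap 0.7523 | t 23.1 | j6 1.047 | 
clock: 23.9
eef_pos: [527.3, -297.9, 199.6]
tcp_rot: [3.127, -0.206, 0.012]
wrist_force: [-0.0, -0.3, 0.6]
finger_gap: 0.747
pos [ 527.31 -297.98  199.61] | yang -1.7026 | tilt 0.62 | f [-0.14 -0.88  1.23] | m [0.059 0.022 0.008] | gap 0.7528 | t 23.95 | j6 1.047 | d [-0.014 -0.131  3.864] | yaw -0.05 | 
w11 1242 57.85708175074066 ((528.70849609375, -293.736328125), (40.07664108276367, 39.88597106933594), 82.98323822021484)
15685 ((521.8770141601562, -300.14849853515625), (147.07345581054688, 183.7651824951172), 81.01598358154297)
w12 1243 57.84384047375295 ((528.8062133789062, -293.77960205078125), (40.01950454711914, 39.654319763183594), 82.56158447265625)
15708 ((522.0450439453125, -300.06268310546875), (147.24925231933594, 183.97042846679688), 80.93467712402344)
```

View pics/w12.png

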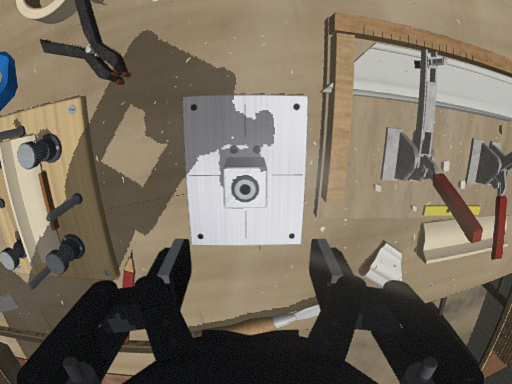

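```bash
python3 -m pendant '-0.01 -0.137 1 -0.05 0.5;-0.01 -0.137 2 -0.05 0.5;-0.01 -0.137 3 -0.05 0.5;-0.01 -0.137 3.6 -0.05 0.5;-0.01 -0.137 3.79 -0.05 0.5;-0.01 -0.137 3.79 -0.05 0.5;-0.01 -0.137 3.79 -0.05 0.2;-0.01 -0.137 3.79 -0.05 0' 50
python3 - <<'E'
from h import *
cmd([528.75,-293.75,48],np.radians(-97.2))
E
```

```text
clock: 24.75
eef_pos: [530.2, -295.0, 50.3]
tcp_rot: [3.125, -0.199, 0.017]
wrist_force: [0.1, -0.2, 0.2]
finger_gap: 0.499
pos [ 530.19 -294.96   50.31] | yang -1.6983 | tilt 0.87 | f [ 0.1  -0.15  0.15] | m [-0.018 -0.007 -0.047] | gap 0.4994 | t 24.75 | j6 1.051 | d [-0.04  -0.026  0.057] | yaw -0.021 |
```

```bash
python3 -m pendant '-0.03 -0.026 0.03 0 0;-0.03 -0.026 0.03 0 -0.1;-0.03 -0.026 0.03 0 -0.3;-0.03 -0.026 0.03 0 -1;-0.03 -0.026 0.03 0 -1;-0.03 -0.026 0.03 0 -1;-0.03 -0.026 0.03 0 -1;-0.03 -0.026 0.03 0 -1' 60
python3 - <<'E'
from h import *
cmd([528.75,-293.75,48],np.radians(-97.2))
E
```

```text
clock: 25.55
eef_pos: [530.3, -294.6, 51.2]
tcp_rot: [3.123, -0.199, 0.022]
wrist_force: [-2.2, 0.4, 7.5]
finger_gap: 0.462
pos [ 530.34 -294.6    51.22] | yang -1.6984 | tilt 1.05 | f [-2.21  0.4   7.54] | m [0.513 0.104 0.115] | gap 0.4615 | t 25.55 | j6 1.051 | d [-0.043 -0.017  0.08 ] | yaw -0.023 |
```

```bash
python3 -m pendant '0 0 -0.3 0 -1;0 0 -0.9 0 -1;0 0 -1.6 0 -1;0 0 -2.3 0 -1;0 -0.8 -2.4 -0.2 -1;0 -1.6 -2.4 -0.5 -1;0 -2.3 -2.4 -0.6 -1;0 -2.3 -2.4 -0.6 -1' 60
python3 - <<'E'
from h import *
shot("wrist","w13")
cmd([530,-120,140],np.radians(-94.1))
E
```

```text
clock: 26.35
eef_pos: [539.3, -197.4, 144.7]
tcp_rot: [3.132, -0.112, 0.015]
wrist_force: [-0.7, 0.1, -6.2]
finger_gap: 0.457
pos [ 539.49 -199.53  144.98] | yang -1.6431 | tilt 0.84 | f [-0.52 -0.91 -5.62] | m [ 0.012  0.005 -0.022] | gap 0.455 | t 26.4 | j6 1.143 | d [-0.381 -1.967  0.1  ] | yaw -0.008 |
```

View pics/w13.png

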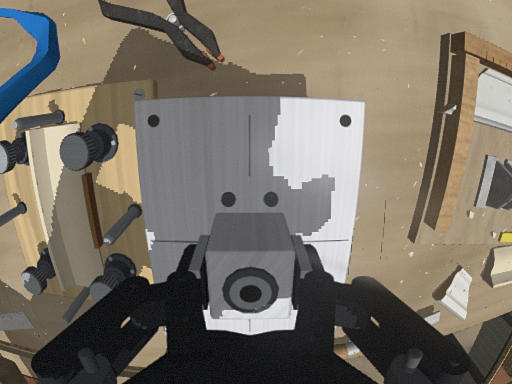

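```bash
cat > gp.py <<'E'
from h import *
import sys
def guide(t):
    c=load(t); R=Ro.from_rotvec(c["rot"]).as_matrix(); w=wcloud(c,c["pos"],c["rot"])
    tl=(w-c["pos"])@R   # tool coords
    col=c["color"]
    # block top: tool z ~ -13..-3 near axis ; plate top z ~ +40
    z=tl[...,2]; r=np.hypot(tl[...,0],tl[...,1])
    print("hist z",np.histogram(z[(abs(tl[...,0])<120)&(abs(tl[...,1])<80)],bins=np.arange(-30,70,5)))
    return c,R,w,tl
if __name__=="__main__":
    c,R,w,tl=guide(sys.argv[1])
    m=(abs(tl[...,1])<75)&(tl[...,0]>30)&(tl[...,0]<120)&(abs(tl[...,2]-38)<8)
    P=tl[m]; A=np.c_[P[:,:2],np.ones(len(P))]; k,_,_,_=np.linalg.lstsq(A,P[:,2],rcond=None); print("plate plane tool z = ",k, len(P))
    P=P[abs(A@k-P[:,2])<2]
    Pw=w[m]; A=np.c_[Pw[:,:2],np.ones(len(Pw))]; kw=np.linalg.lstsq(A,Pw[:,2],rcond=None)[0]; print("world slopes deg",np.degrees(kw[:2]),"z",np.median(Pw[:,2]))
    print("x range",np.percentile(P[:,0],[99.8,100]), "y range",P[:,1].min(),P[:,1].max())
    # side edges: for x bins get min/max y ; front edge: for y bins max x
    xs=np.arange(40,80,4); L=[];Rr=[]
    for x in xs:
        q=P[abs(P[:,0]-x)<2]
        L.append(np.percentile(q[:,1],.7)); Rr.append(np.percentile(q[:,1],99.3))
    pl=np.polyfit(xs,L,1); pr=np.polyfit(xs,Rr,1); print("left",pl,"right",pr,"width",np.mean(Rr)-np.mean(L),"ymid@x0",(pl[1]+pr[1])/2)
    ys=np.arange(-56,57,8); F=[P[abs(P[:,1]-y)<4][:,0].max() for y in ys]; pf=np.polyfit(ys,F,1); print("front",pf, "ang deg side",np.degrees((pl[0]+pr[0])/2),"front",np.degrees(-pf[0]))
E
python3 gp.py w13
```

```text
hist z (array([ 1497,   886,   382,  1609,  5198,   826,   650,   591,   523,
         433,   293,   272,   236,  1330, 31720,     1,     0,     0,
           0]), array([-30, -25, -20, -15, -10,  -5,   0,   5,  10,  15,  20,  25,  30,
        35,  40,  45,  50,  55,  60,  65]))
plate plane tool z =  [1.40287121e-02 9.88070366e-03 4.12622211e+01] 20830
world slopes deg [-0.23694009  0.14464323] z 103.2015929197943
x range [82.05376722 82.14771667] y range -65.65990126462466 64.59251670920018
left [ 2.32231625e-03 -6.38056568e+01] right [9.15793625e-04 6.29677211e+01] width 126.69179954636277 ymid@x0 -0.41896784585923896
front [-3.79970543e-04  8.20905433e+01] ang deg side 0.09276501471202168 front 0.02177070846904236
```

```bash
cat > mv.py <<'E'
from h import *
import sys
off=np.array([-2.9,-0.45,41.3+10])  # guide underside centre in tool coords
def need(tx,ty,uz):
    s=telemetry.observe(); R=Ro.from_rotvec(s["tcp_rot"]).as_matrix()
    g=s["eef_pos"]+R@off; print("guide underside centre",g.round(2),"need d",(R.T@(np.array([tx,ty,uz])-g)/40).round(3))
    cmd(None,np.radians(-94.1))
need(*map(float,sys.argv[1:4]))
E
python3 mv.py 535.9 -17.6 87; python3 mv.py 520 -100 88
```

```text
guide underside centre [ 537.14 -199.43   93.65] need d [-0.36  -4.533  0.116]
pos [ 539.49 -199.53  144.98] | yang -1.6431 | tilt 0.84 | f [-0.52 -0.91 -5.62] | m [ 0.012  0.005 -0.022] | gap 0.455 | t 26.4 | j6 1.143 | yaw -0.008 | 
guide underside centre [ 537.14 -199.43   93.65] need d [-0.608 -2.45   0.11 ]
pos [ 539.49 -199.53  144.98] | yang -1.6431 | tilt 0.84 | f [-0.52 -0.91 -5.62] | m [ 0.012  0.005 -0.022] | gap 0.455 | t 26.4 | j6 1.143 | yaw -0.008 |
```

```bash
python3 mv.py 522 -17.6 89; python3 -m pendant '-0.3 -0.8 0.05 0 -1;-0.6 -1.7 0.08 0 -1;-0.68 -2.6 0.08 0 -1;-0.68 -3.4 0.08 0 -1;-0.68 -4.1 0.08 0 -1;-0.68 -4.4 0.08 0 -1;-0.68 -4.52 0.08 0 -1;-0.68 -4.52 0.08 0 -1' 60; python3 mv.py 535.9 -17.6 87
```

```text
guide underside centre [ 537.14 -199.43   93.65] need d [-0.706 -4.508  0.063]
pos [ 539.49 -199.53  144.98] | yang -1.6431 | tilt 0.84 | f [-0.52 -0.91 -5.62] | m [ 0.012  0.005 -0.022] | gap 0.455 | t 26.4 | j6 1.143 | yaw -0.008 | 
clock: 27.2
eef_pos: [525.4, -17.8, 139.5]
tcp_rot: [3.128, -0.113, 0.015]
wrist_force: [-0.0, -0.9, -5.4]
finger_gap: 0.457
guide underside centre [523.02 -17.69  88.16] need d [ 0.321 -0.026  0.032]
pos [525.39 -17.75 139.49] | yang -1.6428 | tilt 0.86 | f [-0.02 -0.88 -5.42] | m [-0.007 -0.016 -0.017] | gap 0.4569 | t 27.2 | j6 1.454 | yaw -0.005 |
```

```bash
python3 -m pendant '0.1 -0.01 0.01 0 -1;0.2 -0.02 0.02 0 -1;0.28 -0.026 0.03 0 -1;0.321 -0.026 0.03 0 -1;0.321 -0.026 0.03 0 -1;0.321 -0.026 0.03 0 -1;0.321 -0.026 0.03 0 -1;0.321 -0.026 0.03 0 -1' 60; python3 mv.py 535.9 -17.6 68
python3 - <<'E'
from h import *
shot("wrist","w14");shot("scene","s14");shot("top","t14")
c=load("s14"); cv2.imwrite("pics/s14c.png",cv2.resize(c["color"][130:260,200:340],None,fx=4.5,fy=4.5,interpolation=cv2.INTER_CUBIC))
E
python3 gp.py w14
```

```text
clock: 28.0
eef_pos: [538.1, -17.6, 138.3]
tcp_rot: [3.128, -0.112, 0.015]
wrist_force: [0.0, -0.8, -6.5]
finger_gap: 0.458
guide underside centre [535.72 -17.49  87.02] need d [-0.    -0.003  0.475]
pos [538.1  -17.56 138.34] | yang -1.6427 | tilt 0.85 | f [ 0.03 -0.79 -6.53] | m [-0.017 -0.021 -0.027] | gap 0.4581 | t 28.0 | j6 1.459 | yaw -0.004 | 
hist z (array([ 7580,  2220,  2471,  2549,  5721,  1098,   736,   623,   637,
         455,   286,   273,   239,  1320, 25822,     0,    20,   122,
          25]), array([-30, -25, -20, -15, -10,  -5,   0,   5,  10,  15,  20,  25,  30,
        35,  40,  45,  50,  55,  60,  65]))
plate plane tool z =  [1.30103697e-02 9.68476541e-03 4.12905111e+01] 14920
world slopes deg [-0.17587844 -0.05318524] z 96.91866422391601
x range [81.95279368 82.11461863] y range -65.30466814701165 64.71650669464418
left [   2.06550347 -146.67967113] right [1.84300130e-02 6.23576949e+01] width 90.30710550384998 ymid@x0 -42.16098813258896
front [ 0.38247502 69.06671164] ang deg side 59.70029666954634 front -21.914204524182477
```

View pics/w14.png

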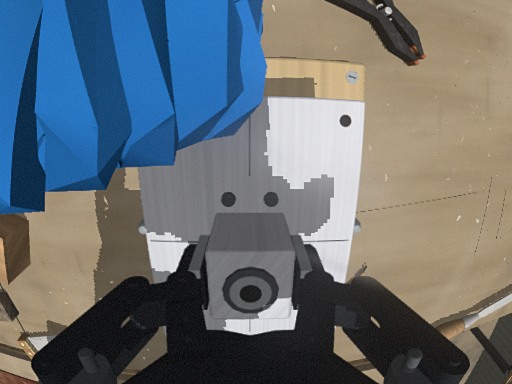

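View pics/s14c.png

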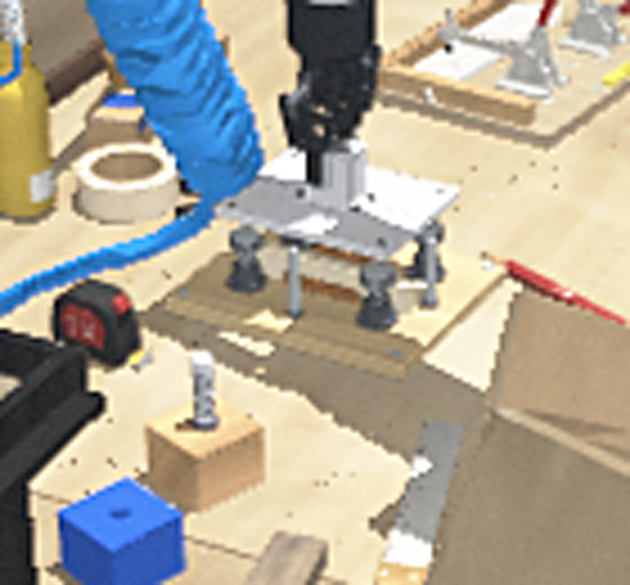

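```bash
python3 -m pendant '0 0 0.05 0 -1;0 0 0.09 0 -1;0 0 0.13 0 -1;0 0 0.17 0 -1;0 0 0.2 0 -1;0 0 0.2 0 -1;0 0 0.2 0 -1;0 0 0.2 0 -1' 60; python3 mv.py 535.9 -17.6 68
```

```text
clock: 28.95
eef_pos: [538.4, -17.7, 130.5]
tcp_rot: [3.128, -0.112, 0.016]
wrist_force: [0.0, -0.1, -6.0]
finger_gap: 0.459
guide underside centre [536.01 -17.62  79.2 ] need d [-0.006 -0.003  0.28 ]
pos [538.38 -17.68 130.53] | yang -1.6426 | tilt 0.87 | f [ 0.04 -0.14 -5.96] | m [ 0.018  0.05  -0.006] | gap 0.4591 | t 28.95 | j6 1.459 | yaw -0.003 |
```

Below the post tops with no side force. I'll keep lowering.

```bash
python3 -m pendant '0 0 0.05 0 -1;0 0 0.1 0 -1;0 0 0.14 0 -1;0 0 0.18 0 -1;0 0 0.21 0 -1;0 0 0.24 0 -1;0 0 0.24 0 -1;0 0 0.24 0 -1' 60; python3 mv.py 535.9 -17.6 66
```

```text
clock: 29.75
eef_pos: [538.5, -17.8, 120.9]
tcp_rot: [3.128, -0.112, 0.016]
wrist_force: [0.6, 0.0, -5.5]
finger_gap: 0.459
guide underside centre [536.11 -17.74  69.57] need d [-0.007 -0.004  0.089]
pos [538.48 -17.8  120.9 ] | yang -1.6427 | tilt 0.86 | f [ 0.64  0.03 -5.52] | m [ 0.083 -0.012  0.016] | gap 0.4593 | t 29.75 | j6 1.459 | yaw -0.004 |
```

```bash
python3 -m pendant '-0.003 0 0.01 0 -1;-0.003 0 0.02 0 -1;-0.003 0 0.03 0 -1;-0.003 0 0.04 0 -1;-0.003 0 0.05 0 -1;-0.003 0 0.06 0 -1;-0.003 0 0.07 0 -1;-0.003 0 0.07 0 -1' 60; python3 mv.py 535.9 -17.6 66
```

```text
clock: 30.55
eef_pos: [538.3, -17.8, 118.0]
tcp_rot: [3.128, -0.112, 0.015]
wrist_force: [-0.7, -0.1, -5.6]
finger_gap: 0.46
guide underside centre [535.93 -17.77  66.68] need d [-0.001 -0.004  0.017]
pos [538.31 -17.83 118.01] | yang -1.6427 | tilt 0.86 | f [-0.73 -0.13 -5.64] | m [-0.037 -0.01  -0.001] | gap 0.4605 | t 30.55 | j6 1.459 | yaw -0.004 |
```

```bash
python3 -m pendant '0 0 0.005 0 -1;0 0 0.01 0 -1;0 0 0.015 0 -1;0 0 0.02 0 -1;0 0 0.025 0 -1;0 0 0.025 0 -1;0 0 0.025 0 -1;0 0 0.025 0 -1' 60; python3 mv.py 535.9 -17.6 66
```

```text
clock: 31.35
eef_pos: [538.5, -17.8, 117.3]
tcp_rot: [3.128, -0.112, 0.016]
wrist_force: [-1.8, -0.5, -2.3]
finger_gap: 0.457
guide underside centre [536.1  -17.77  66.  ] need d [-0.005 -0.004 -0.   ]
pos [538.46 -17.83 117.33] | yang -1.6426 | tilt 0.87 | f [-1.76 -0.46 -2.28] | m [0.217 0.085 0.05 ] | gap 0.4572 | t 31.35 | j6 1.459 | yaw -0.003 |
```

```bash
python3 -m pendant '0 0 0.005 0 -1;0 0 0.01 0 -1;0 0 0.014 0 -1;0 0 0.014 0 -1;0 0 0.014 0 -1;0 0 0.014 0 -1;0 0 0.014 0 -1;0 0 0.014 0 -1' 60; python3 mv.py 535.9 -17.6 66
python3 -m pendant '0 0 0 0 -0.3;0 0 0 0 -0.08;0 0 0 0 -0.05;0 0 0 0 0;0 0 0 0 0.1;0 0 0 0 0.2;0 0 0 0 0.3;0 0 0 0 0.4' 20; python3 -c "
from h import *
shot('wrist','w15'); cmd()"
```

```text
clock: 32.15
eef_pos: [538.6, -17.9, 117.1]
tcp_rot: [3.128, -0.112, 0.016]
wrist_force: [-3.8, -0.2, 4.9]
finger_gap: 0.458
guide underside centre [536.22 -17.83  65.82] need d [-0.008 -0.005 -0.005]
pos [538.57 -17.89 117.15] | yang -1.6426 | tilt 0.88 | f [-3.83 -0.18  4.93] | m [0.404 0.504 0.11 ] | gap 0.4582 | t 32.15 | j6 1.459 | yaw -0.003 | 
clock: 32.95
eef_pos: [538.7, -17.9, 117.1]
tcp_rot: [3.128, -0.112, 0.017]
wrist_force: [0.0, 0.5, -0.5]
finger_gap: 0.698
pos [538.68 -17.93 117.17] | yang -1.6427 | tilt 0.89 | f [-0.06 -1.29 -0.23] | m [ 0.101  0.038 -0.014] | gap 0.6974 | t 33.0 | j6 1.459 |
```

View pics/w15.png

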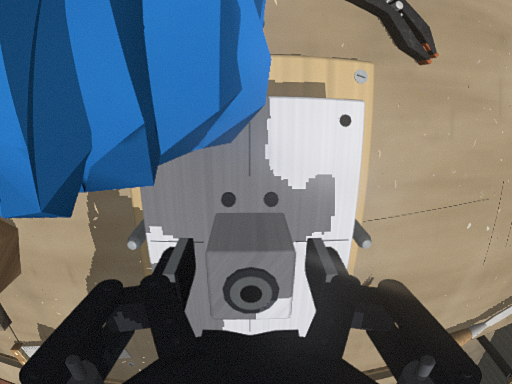

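```bash
python3 -m pendant '0 0 -0.2 0 0.4;0 0 -0.7 0 0.4;0 0 -1.5 0 0.4;0 0 -2.6 0 0.4;-0.6 0 -3.5 0 0.4;-1.4 0 -3.8 0 0.4;-1.9 0.3 -4 0 0.4;-1.9 0.3 -4 0 0.4'
python3 - <<'E'
from h import *
shot('wrist','w16'); shot("scene","s16"); shot("top","t16"); cmd()
c=load("w16"); w=wcloud(c,c["pos"],c["rot"]); 
m=(abs(w[...,2]-76)<4)&(abs(w[...,0]-536)<95)&(abs(w[...,1]+17.6)<75)
P=w[m]; A=np.c_[P[:,:2]-[536,-17.6],np.ones(len(P))]; k=np.linalg.lstsq(A,P[:,2],rcond=None)[0]; print("plane deg",np.degrees(k[:2]),"z",k[2],len(P),cv2.minAreaRect(P[:,:2].astype(np.float32)))
q=w[(w[...,2]>120)&(w[...,2]<127)&(abs(w[...,0]-536)<30)&(abs(w[...,1]+17.6)<30)]; print("block",np.median(q[:,2]),cv2.minAreaRect(q[:,:2].astype(np.float32)))
b=w[(abs(w[...,2])<6)&(w[...,1]<-140)&(w[...,1]>-200)]; print("bench",np.median(b[:,2]))
c=load("s16"); cv2.imwrite("pics/s16c.png",cv2.resize(c["color"][130:270,190:340],None,fx=4.2,fy=4.2,interpolation=cv2.INTER_CUBIC))
E
```

```text
clock: 33.8
eef_pos: [459.4, -23.0, 278.8]
tcp_rot: [3.127, -0.114, 0.022]
wrist_force: [0.5, 0.1, -0.8]
finger_gap: 0.701
pos [460.78 -22.51 276.65] | yang -1.643 | tilt 0.93 | f [-0.87  0.09  0.32] | m [ 0.025 -0.013 -0.018] | gap 0.6969 | t 33.95 | j6 1.413 | 
plane deg [0.05533887 0.07664599] z 76.04025542054895 15772 ((536.4599609375, -18.054100036621094), (148.67904663085938, 187.97344970703125), 78.22747802734375)
block 124.0569437326509 ((536.6596069335938, -17.6112003326416), (40.24298095703125, 40.13326644897461), 85.2691421508789)
bench -0.0382133148796413
```

View pics/w16.png

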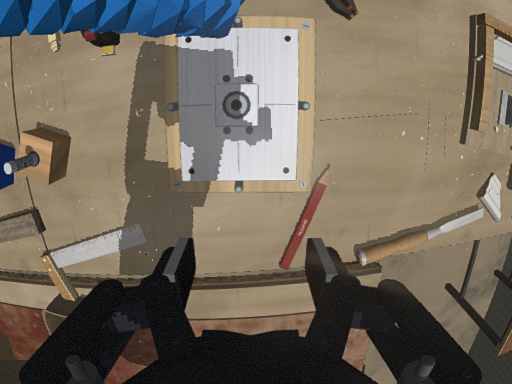

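View pics/s16c.png

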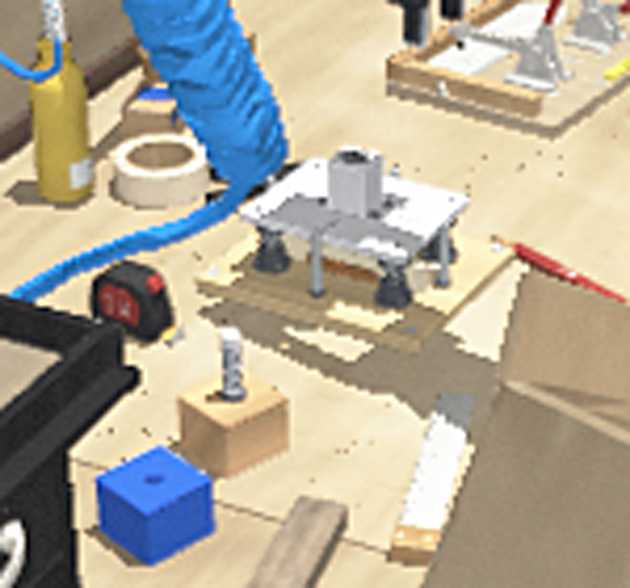

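```bash
python3 -c "
from h import *
print(manip.close_job()); cmd()"
```

```text
the job is handed in; nothing more can be done
None
the job is handed in; nothing more can be done
```

The job is done and handed in at about 34 s: the proud screw is turned down, and the guide lies level on the four screws between the posts. The feeler is back in its stand.

- **Finding the screw:** I touched three heads with under about 6 N. The two nearer the robot were level with each other. The far-right one, seen from the robot (about x 597, y -67), stood 2.25 mm higher, and camera depth agreed at about 2.2 mm.
- **Head not touched:** I did not touch the far-left head, because the hanging blue hose is directly above it. I ruled it out because only one screw can be proud, and its camera depth of about 65.9 mm matched the two nearer heads.
- **Turning it down:** I put the feeler back, then turned the far-right screw about 68° clockwise in two grips. Its head then measured 65.80 mm against 65.8–65.9 mm for the other three.
- **Setting the guide:** It went on with a light contact of about 10 N. After release its top was at 76.04 mm and within 0.08° of level. The block was centred within 1 mm, and its angle of about -4.7° is within measuring error of the board's -4.1°.
- **Last pictures:** The tape measure stands where it was and the robot is clear of everything.
- **Not checked:** I did not press the corners to test for rocking; that rests on the depth measurements. During the turns I saw 4–6 N of side force and did not find out whether that was the hose or the grip.

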